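# Click the grinding beaker onto the kitchen mill and hold its dial on the third click

## Task

Stand the closed grinding beaker upright in the round seat of the kitchen mill and push it straight down until the sprung plate under it is fully down and both catches have snapped over its foot, then let go of it. Then turn the mill's dial clockwise past its first and second clicks to the third (three strokes), and finish while still holding the dial there with the fingers, because it springs back to off when let go. Leave the other loose things on the counter where they are.

Things in the scene. Friction and masses are not known exactly. Their poses are not given: they have to be found in the camera images.
- beaker_mid (a point): Centre, half-way up, of the closed grinding beaker: round, 105 mm tall, 0.22-0.40 kg, loose on the counter, z up its axis. From its underside: black foot flange 72 mm across, 9 mm high, lower edge chamfered; plain steel body 56 mm across up to 87 mm (grip here); black lid 60 mm across. The only upright container with a wider foot. Its underside is 52.5 mm below this point.
- mill_deck (a point): Middle of the flat deck of the kitchen mill, 80 mm above the counter. The mill is a low white appliance fixed to the counter, 172 mm deep (x, away from the user) and 310 mm wide (y, to the left); z up. Seat for the beaker 78 mm to the left (+y) of this point, dial 78 mm to the right.
- seat (a point): Centre of the mill's round beaker seat, at deck level, axes as the mill's. Round it a collar of 76 mm bore, 100 mm outside, flared at the mouth, 20 mm high. In it a sprung plate; in gaps at its front and back (-x, +x) two sprung catches. The latched beaker's underside is 3 mm above this point.
- pad_top (a point): Centre of the top of the sprung steel plate (52 mm across) at the bottom of the seat: 11 mm above the deck when up, 3 mm when fully down. z up.
- pad (a joint): How far the sprung plate is pressed down, m: 0 up, 0.008 fully down at its stop. It takes 5.5 N to start and 13.5 N at the bottom; the beaker's own weight does not press it. With the beaker latched it stays at about 0.0079.
- catch_back (a joint): Sprung steel catch at the back (+x) of the seat, m pushed outward: 0 at rest. Its sloped nose meets the foot about 16 mm above the deck; spreading both catches takes about 5 N (5 mm each); then they snap over the top of the flange, back to 0, as the plate reaches bottom, and hold the beaker down by themselves. Black tab 61 mm from the seat axis, top 22 mm above the deck.
- catch_front (a joint): The same catch at the front (-x) of the seat, m pushed outward: 0 at rest and when it has snapped over the foot.
- dial (a joint): Turn of the mill's dial, rad, growing clockwise from above: 0 off, clicks at 0.4, 0.8, 1.2, stop at 1.3. A spring turns it back to off from anywhere when let go: 0.065 N m at off, 0.143 N m at 1.2; the humps before the clicks (at 0.2, 0.6, 1.0) add about 0.02 N m.
- dial_grip (a point): Half-way up the bar grip of the black dial, on its upright axis, 23.5 mm above the deck. Bar 48 mm long, 14 mm thick, from 9.5 to 37.5 mm above the deck, on a skirt 54 mm across. x along the bar to its pointer end (white line), y across it, z up; they turn with the dial. Pointer 0.6 rad left of the mill's x at off (dot), 0.6 rad right of it at the third click (three strokes).
- canister_mid (a point): Bystander: middle of a plain steel spice canister, 62 mm across, 90 mm tall, no foot flange.
- picks_mid (a point): Bystander: middle of a push dispenser of toothpicks, clear with a white cap and push top, 52 mm across, 88 mm tall.
- shaker_mid (a point): Bystander: middle of a glass salt shaker with a steel cap, 48 mm across, 82 mm tall.
- mug_mid (a point): Bystander: middle of a green mug, 82 mm across, 92 mm tall, handle on its +y side, beyond the mill.
- tin_lid_mid (a point): Bystander: centre of a flat tin lid lying on the counter, 88 mm across, 10 mm thick.
- spoon: Bystander: wooden spoon lying on the counter before the mill, 270 mm long along its x, 13 mm thick, bowl 46 mm wide at +x; origin in its middle, on the counter.
Not all that is in view belongs to the job. Of the things like the part that bears beaker_mid, leave any that is orange, purple or red; of the rest the smaller one is meant.

How it is judged:
On the way, in this order (a step that is already met when the one before it is completed fails the run):
1. the beaker is latched down in the seat with the sprung plate fully down, and the fingers have let go of it (value of joint pad above 0.0065 m and horizontal distance between beaker_mid and pad_top below 0.006 m and z of beaker_mid in the frame of seat below 0.0585 m and angle between beaker_mid's own z axis and vertical below 0.1 rad and contact force between the fingers and beaker below 0.1 N), for 0.2 s.
2. the dial is turned past two clicks to the third (value of joint dial above 1.08 rad), for 0.3 s.
At the end, for the whole second after the job is handed in: Beaker latched upright in the seat (plate pressed at least 6.5 of its 8 mm, beaker centred within 6 mm, tilted under 0.1 rad, nobody holding it), and the dial held by the fingers (over 0.5 N) at the third click: 1.08 rad or more, through the last second (all of step 1 and value of joint dial above 1.08 rad and contact force between the fingers and dial above 0.5 N); the arm keeps its last pose, push and grip.
It fails at once if the canister, toothpick dispenser or salt shaker is pushed away or knocked over (more than 30 mm) (distance of any of canister_mid, picks_mid, shaker_mid from where it was at the start of the episode above 0.03 m).
It fails at once if the mug, tin lid or spoon is pushed away (more than 30 mm) (distance of any of mug_mid, tin_lid_mid, spoon from where it was at the start of the episode above 0.03 m).
It also fails if it takes over 58 s, if anything falls off the work surface, if the arm or the gripper's body presses on something with over 40 N, if the wrist force passes 120 N, or if a joint passes its speed limit or range.

## Robot

A 6-joint arm with a two-finger parallel gripper is mounted at the origin on the work surface. World frame = base frame: x ahead of the robot, y to its left, z up, the work surface at z = 0. Lengths are in m, angles in rad, forces in N, time in s.
With the tool pointing down it reaches from about 0.225 to 0.725 m from the base axis. Payload 3.1 kg.
Tool frame: the origin (TCP) lies between the finger pads; the fingertips stand 22 mm ahead of it and the grasp point (between the pads) lies 3 mm ahead of it; z points along the fingers, y is the direction in which the jaws open and shut (so a half turn about z gives the same grasp; the last joint's range is limited). The gripper opens to 85 mm and grips with 20 to 120 N. Pads are 22 mm wide; open, the fingers measure 114 mm over their backs; the gripper's body (76 mm by 85 mm) begins 54 mm behind the grasp point. The pads swing forward as they close: fully open they stand 13 mm farther back than shut.
Start: joints at [-1.34, 0.048, 0.099, 1.622, 0, 1.443], TCP at [0.184, -0.492, 0.219] pointing down, gripper open.
Joint ranges: [-2.91, 2.91], [-0.99, 1.94], [-1.21, 1.42], [-2.12, 2.29], [-1.49, 1.47], [-3.14, 3.14]. Speed limits (rad/s): [2.79, 2.79, 3.14, 3.14, 3.14, 3.14].

## Interface

Orientations are given as [roll, pitch, yaw] about the fixed x, y, z axes, in that order (R = Rz(yaw) Ry(pitch) Rx(roll)).
In Python, from cell import r gives the robot as it stands. The module is installed in compiled form; this text tells all that it offers.
- The arm moves only by the tool step_arm, never from a script. Its argument "steps" is a list that holds one entry, the list of rows, each a list of 7 numbers: the shift along the tool's x, y, z in mm, then the turn, a rotation vector about the tool's x, y, z in degrees, then the opening, from 0 (shut) to 1 (fully open). A call has 1 to 8 rows; each row is the pose to reach, as a shift and turn from the pose commanded when the call began, along the tool's axes at that moment; what a row does not reach only later rows make up. A row lasts 1/12 s, in which the tool goes at most 41.7 mm and 7.16 degrees, less where a joint would pass 70% of its speed; a pose out of reach is approached as far as the arm can. A call with a gripper value outside its range is refused whole. The fingers move at their own pace and stop on an object; "force" is the grip in N (left out, the last holds). Time passes only in rows, so rows that repeat a pose let the fingers close. It gives the time, the measured TCP pose, the force and the opening at its end, in the units of the state.
- r.state(): the state, without advancing time (a new reading comes with each control period).
- r.get_image(name): name is "scene" or "side" or "wrist"; returns the picture (480x640x3 uint8, red, green, blue); there is no depth.
- r.calibration(name): a dict with "fovy" (degrees; the focal length in pixels is half the picture's height over the tangent of half this angle, whatever the lens; pixels are square), "cx", "cy" (the principal point, pixels), "extrinsics" (4x4, takes a point from camera to world coordinates). Camera axes: x right, y down, z forward; pixel columns grow to the right and rows downward; lengths in m; the calibration is good to about 2 mm. A picture is of the moment at which its call begins: read the wrist's pose just before it. calibration takes no time and is no camera call; for the wrist camera it gives the pose at the moment of the call.
- r.sign_off(): hands the job in, once; it reports no verdict.
The state is a dict: "time_s": time; "joints": joint angles; "qd": joint speeds; "joint_torque": joint torques, N m; "eef_pos": TCP position; "ee_rot": TCP orientation; "contact_force": force on the tool from outside, world axes, zero at the start; "torque": the same for the moment, N m; "width": finger opening in m.
Only numpy, scipy, OpenCV 4.12 (cv2) and the standard library are available. Lean on these libraries where they do the work, as an engineer would, in place of code of your own. Each camera call takes 0.05 s, during which the arm holds its last target.

## Working session

There is one attempt and no reset: what is moved stays moved. The work goes in short steps, Python scripts to look and compute and a tool call to move; the robot and the scene stay as the last step left them, time stands still between calls to the robot, and variables do not carry over. Pictures are saved under pics/ and viewed, and the job is handed in when it is done.

Besides the shell and the picture viewer there is one more tool, called after "Request:" by a JSON object that holds its "method" and its "body". step_arm: Moves the arm, as the interface text tells. Its arguments: {"type":"object","properties":{"steps":{"type":"array","items":{"type":"array","items":{"type":"array","items":{"type":"number"}}}},"force":{"type":"number"}},"required":["steps"]}

```bash
mkdir -p pics
python3 - <<'E'
from cell import r
import cv2
print(r.state())
for n in("scene","side","wrist"):
    c=r.calibration(n);print(n,c)
    cv2.imwrite(f"pics/{n}0.png",r.get_image(n)[:,:,::-1])
E
```

```text
{'time_s': 0.0, 'joints': array([-1.33986209e+00,  4.87563412e-02,  9.76008833e-02,  1.62195849e+00,
       -1.35038849e-06,  1.44300848e+00]), 'qd': array([ 0.00057484,  0.00029104, -0.00076827, -0.00175657,  0.00112948,
       -0.00069249]), 'joint_torque': array([ 9.87407361e-05, -3.38777304e+01,  3.20016432e+01,  2.00445374e-02,
       -4.66564779e-05, -3.59677472e-06]), 'eef_pos': array([ 0.18416655, -0.49097544,  0.21731577]), 'ee_rot': array([-3.13929376e+00, -2.94018564e-04,  3.58721753e-01]), 'contact_force': array([-0.63471673, -0.14827945,  0.37504776]), 'torque': array([ 0.04688029,  0.0003719 , -0.01979869]), 'width': 0.08504927434263995}
scene {'fovy': 51.62492026662581, 'cx': 323.35095725242576, 'cy': 240.92600123906195, 'extrinsics': array([[ 0.84680901,  0.4445607 , -0.29202789,  0.82978974],
       [ 0.53185343, -0.70067361,  0.4755927 , -0.52111912],
       [ 0.00681359, -0.55805222, -0.82977786,  1.03832146],
       [ 0.        ,  0.        ,  0.        ,  1.        ]])}
side {'fovy': 42.17673788500215, 'cx': 310.8005220728773, 'cy': 248.8101863247005, 'extrinsics': array([[ 0.9769281 , -0.15678355,  0.14501861,  0.2248559 ],
       [-0.21295388, -0.66363701,  0.7171029 , -1.19977841],
       [-0.01619022, -0.73144025, -0.68171331,  1.25586184],
       [ 0.        ,  0.        ,  0.        ,  1.        ]])}
wrist {'fovy': 64.02626128389991, 'cx': 320.0711686464852, 'cy': 237.81763460892023, 'extrinsics': array([[ 0.3509261 , -0.89134241, -0.28698358,  0.25791383],
       [-0.93640043, -0.3347784 , -0.10525049, -0.46333577],
       [-0.00226168,  0.30566669, -0.95213589,  0.37368859],
       [ 0.        ,  0.        ,  0.        ,  1.        ]])}
```

View pics/scene0.png

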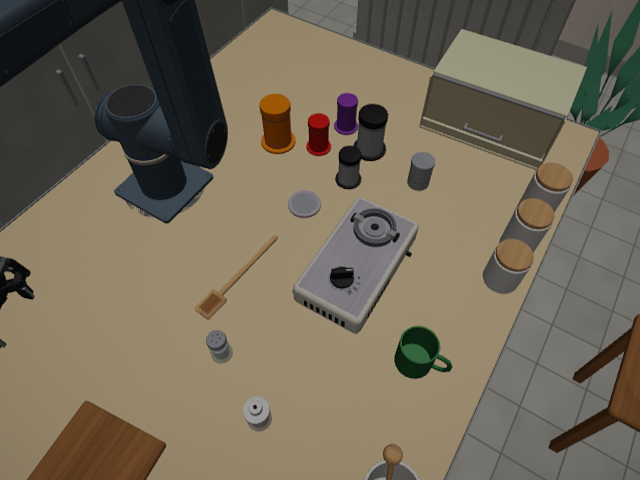

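View pics/side0.png

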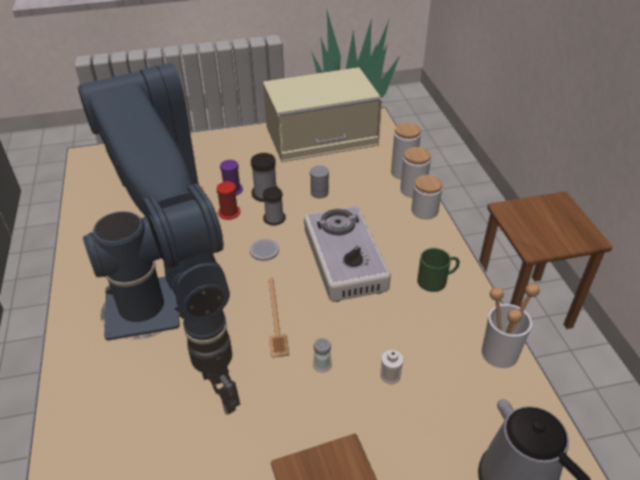

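View pics/wrist0.png

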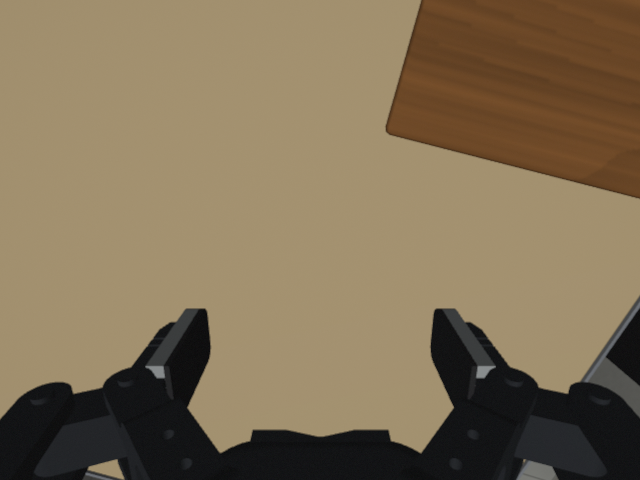

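The beaker I want is the smaller of the two grey ones, at about (348,167) in scene and (273,206) in side. The mill is at about (357,262) in scene. Next I'll enlarge those areas.

Run:
```python
import cv2
a=cv2.imread("pics/scene0.png");b=cv2.imread("pics/side0.png")
cv2.imwrite("pics/c1.png",cv2.resize(a[190:340,280:430],None,fx=4,fy=4,interpolation=2))
cv2.imwrite("pics/c2.png",cv2.resize(a[90:230,280:440],None,fx=5,fy=4.2857,interpolation=2)[:600] if 0 else cv2.resize(a[90:230,280:440],None,fx=4,fy=4,interpolation=2))
cv2.imwrite("pics/c3.png",cv2.resize(b[150:300,240:400],None,fx=4,fy=4,interpolation=2))
```

```text
(no output)
```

View pics/c1.png

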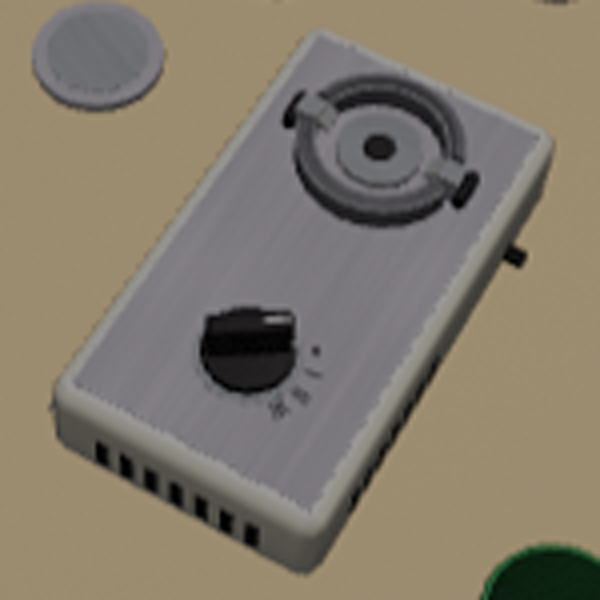

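View pics/c2.png

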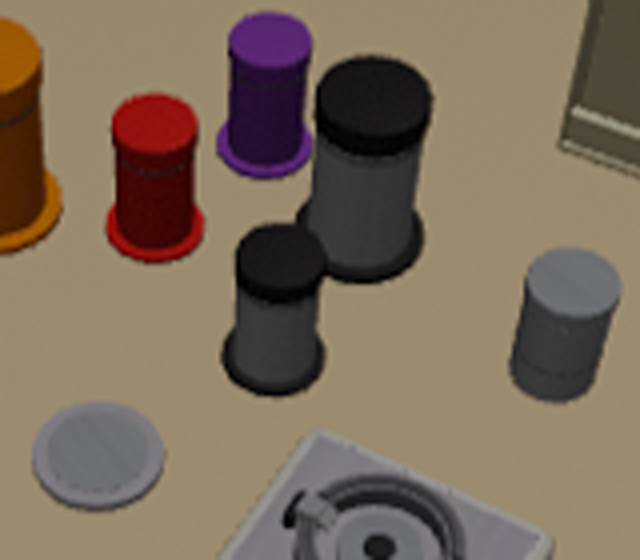

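View pics/c3.png

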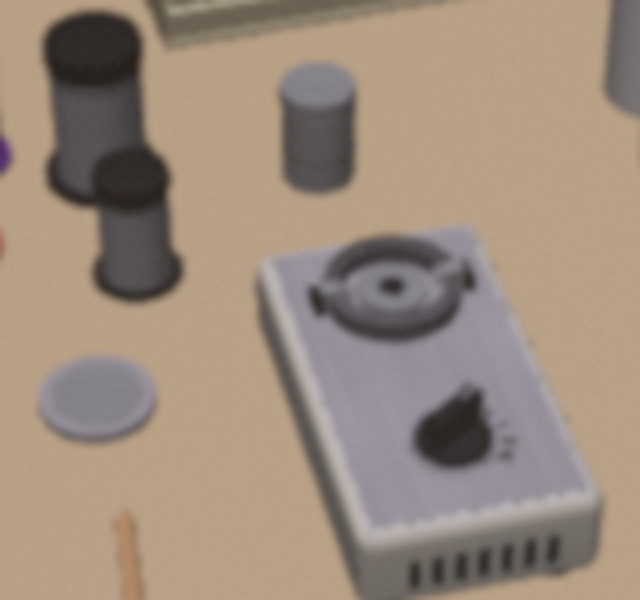

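```bash
cat > h.py <<'E'
import numpy as np
from cell import r
def ray(n,u,v,c=None):
    c=c or r.calibration(n);E=np.array(c["extrinsics"]);f=240/np.tan(np.radians(c["fovy"]/2))
    d=E[:3,:3]@np.array([(u-c["cx"])/f,(v-c["cy"])/f,1]);return E[:3,3],d
def at(n,u,v,z,c=None):
    o,d=ray(n,u,v,c);return o+d*(z-o[2])/d[2]
def proj(n,p,c=None):
    c=c or r.calibration(n);E=np.array(c["extrinsics"]);f=240/np.tan(np.radians(c["fovy"]/2))
    q=E[:3,:3].T@(np.array(p)-E[:3,3]);return np.array([f*q[0]/q[2]+c["cx"],f*q[1]/q[2]+c["cy"]])
E
python3 - <<'E'
from h import *
np.set_printoptions(precision=4,suppress=True)
def c1(u,v):return 280+u/4,190+v/4
def c2(u,v):return 280+u/4,90+v/4
def c3(u,v):return 240+u/4,150+v/4
for t,n,p,z in [("pad","scene",c1(379,148),.091),("pad","side",c3(392,286),.091),
("collar","scene",c1(380,143),.1),("dial","scene",c1(248,352),.085),("dial","side",c3(454,433),.085),
("lid","scene",c2(282,252),.105),("lid","side",c3(131,174),.105),("foot","scene",c2(273.5,352),.005),("foot","side",c3(138,270),.005),
("cornBL","scene",c1(318,30),.08),("cornBR","scene",c1(553,135),.08),("cornFR","scene",c1(318,520),.08),("cornFL","scene",c1(60,385),.08),
("canister","scene",c2(572,280),.09),("big","scene",c2(373,95),.15),("tabf","scene",c1(292,110),.102),("tabb","scene",c1(465,185),.102)]:
    print(t,n,at(n,*p,z))
E
```

```text
pad scene [0.5773 0.1198 0.091 ]
pad side [0.5734 0.1202 0.091 ]
collar scene [0.5785 0.1172 0.1   ]
dial scene [ 0.5814 -0.0361  0.085 ]
dial side [ 0.5786 -0.0314  0.085 ]
lid scene [0.4152 0.2823 0.105 ]
lid side [0.4103 0.2752 0.105 ]
foot scene [0.4134 0.2842 0.005 ]
foot side [0.4112 0.2821 0.005 ]
cornBL scene [0.4992 0.1857 0.08  ]
cornBR scene [0.6575 0.1913 0.08  ]
cornFR scene [ 0.6633 -0.1009  0.08  ]
cornFL scene [ 0.5037 -0.1065  0.08  ]
canister scene [0.5797 0.3748 0.09  ]
big scene [0.4144 0.3965 0.15  ]
tabf scene [0.5238 0.109  0.102 ]
tabb scene [0.6345 0.116  0.102 ]
```

```bash
cat >> h.py <<'E'
from scipy.spatial.transform import Rotation as Ro
def plan(p,yaw,cmd=None):
    s=r.state()
    p0=np.array(s["eef_pos"]);R0=Ro.from_euler("xyz",s["ee_rot"])
    R1=Ro.from_euler("xyz",[np.pi,0,yaw])
    d=R0.inv().apply(np.array(p)-p0)*1000; w=np.degrees((R0.inv()*R1).as_rotvec())
    print("t",s["time_s"],"pos",p0.round(4),"rpy",np.array(s["ee_rot"]).round(4),"w",round(s["width"],4),"F",np.round(s["contact_force"],1),"j",s["joints"].round(2))
    print("shift",d.round(1),"rot",w.round(2))
E
python3 - <<'E'
from h import *
plan([.56,-.03,.30],1.85)
print(at("scene",319,148,0.01),at("scene",347,128,0.01), at("scene",371,150,0.01))
E
```

```text
t 0.15 pos [ 0.1842 -0.4911  0.2176] rpy [-3.1397e+00 -2.0000e-04  3.5880e-01] w 0.0853 F [ 0.1  0.  -0.1] j [-1.34  0.05  0.1   1.62 -0.    1.44]
shift [ 513.8 -299.9  -81.8] rot [-8.000e-02 -9.000e-02 -8.544e+01]
[0.28720672 0.33257274 0.01      ] [0.31325731 0.44565659 0.01      ] [0.41643871 0.40562844 0.01      ]
```

Request:
{"method": "step_arm", "body": {"steps": [[[257,-150,-82,0,0,-43,1],[257,-150,-82,0,0,-43,1],[257,-150,-82,0,0,-43,1],[257,-150,-82,0,0,-43,1],[257,-150,-82,0,0,-43,1],[257,-150,-82,0,0,-43,1],[257,-150,-82,0,0,-43,1],[257,-150,-82,0,0,-43,1]]]}}

```text
time_s: 0.82
eef_pos: [0.3747, -0.2574, 0.3022]
ee_rot: [3.139, -0.002, 1.114]
contact_force: [-0.3, -0.3, -0.0]
width: 0.0853
```

```bash
python3 -c "
from h import *
plan([.56,-.03,.30],1.85)"
```

```text
t 0.8167 pos [ 0.3747 -0.2574  0.3022] rpy [ 3.1390e+00 -1.6000e-03  1.1136e+00] w 0.0853 F [-0.3 -0.3 -0. ] j [-0.75 -0.1   0.13  1.79  0.    1.28]
shift [285.9  65.9   2.8] rot [ 1.700e-01 -3.000e-02 -4.219e+01]
```

Request:
{"method": "step_arm", "body": {"steps": [[[286,66,0,0,0,-42,1],[286,66,0,0,0,-42,1],[286,66,0,0,0,-42,1],[286,66,0,0,0,-42,1],[286,66,0,0,0,-42,1],[286,66,0,0,0,-42,1],[286,66,0,0,0,-42,1],[286,66,0,0,0,-42,1]]]}}

```text
time_s: 1.48
eef_pos: [0.5618, -0.0284, 0.2976]
ee_rot: [-3.141, -0.004, 1.849]
contact_force: [-0.5, -0.7, -1.4]
width: 0.0854
```

```bash
python3 -c "
from h import *
import cv2,pickle
plan([.56,-.03,.30],1.85)
c=r.calibration('wrist');cv2.imwrite('pics/w1.png',r.get_image('wrist')[:,:,::-1]);pickle.dump(c,open('w1.pkl','wb'))
print(r.state()['qd'].round(3))"
```

```text
t 1.4833 pos [ 0.5618 -0.0284  0.2976] rpy [-3.1411 -0.0043  1.8494] w 0.0854 F [-0.5 -0.7 -1.4] j [-0.17  0.19  0.41  1.8   0.    1.12]
shift [-1.1 -2.1 -2.4] rot [-0.03 -0.25 -0.03]
[-0.066 -0.052 -0.028  0.028 -0.038 -0.026]
```

View pics/w1.png

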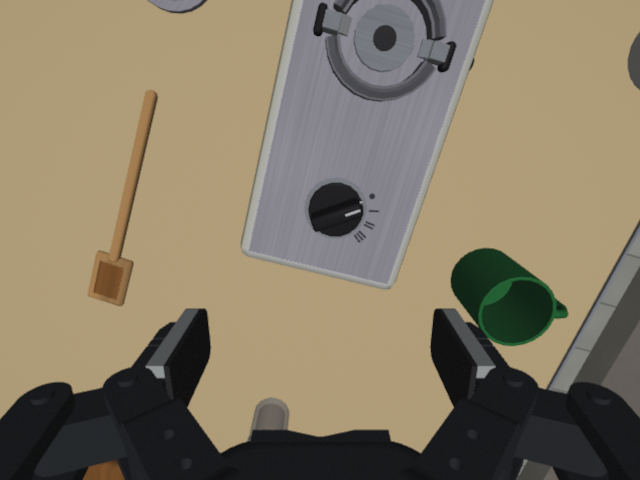

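Wrist view from above: pad hole at (385,38), dial at (336,209). The seat sits at the edge of the picture, so I'll shift about 90 mm toward it, let the arm settle and measure.

Request:
{"method": "step_arm", "body": {"steps": [[[40,0,0,0,0,0,1],[75,0,0,0,0,0,1],[90,0,0,0,0,0,1],[90,0,0,0,0,0,1],[90,0,0,0,0,0,1],[90,0,0,0,0,0,1]]]}}

```text
time_s: 2.03
eef_pos: [0.5345, 0.0511, 0.3006]
ee_rot: [-3.141, 0.001, 1.841]
contact_force: [-0.2, 0.3, -0.4]
width: 0.0857
```

```bash
python3 -c "
from h import *
import cv2,pickle
c=r.calibration('wrist');im=r.get_image('wrist')[:,:,::-1];cv2.imwrite('pics/w2.png',im);pickle.dump(c,open('w2.pkl','wb'))
print(r.state()['qd'].round(3))
print(proj('wrist',[.575,.12,.091],c),proj('wrist',[.58,-.035,.085],c))
"
```

```text
[-0.006  0.009  0.004  0.     0.003  0.002]
[381.78455275 140.66938199] [339.4897157  286.58329528]
```

View pics/w2.png

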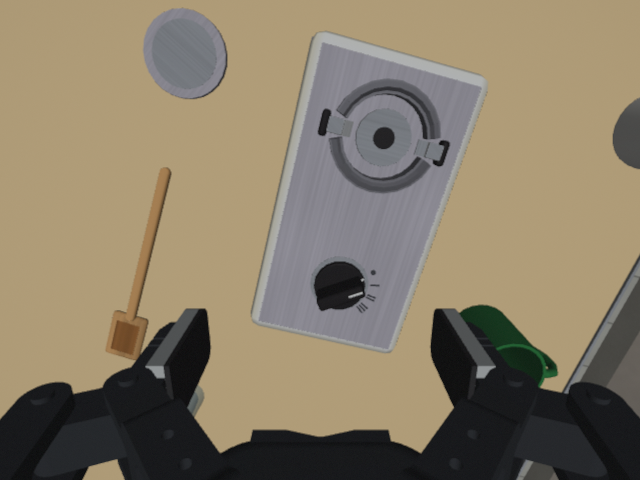

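```bash
python3 -c "
import cv2
a=cv2.imread('pics/w2.png')
cv2.imwrite('pics/c4.png',cv2.resize(a[65:215,310:460],None,fx=4,fy=4,interpolation=2))
cv2.imwrite('pics/c5.png',cv2.resize(a[240:340,300:400],None,fx=6,fy=6,interpolation=2))
"
```

```text
(no output)
```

View pics/c4.png

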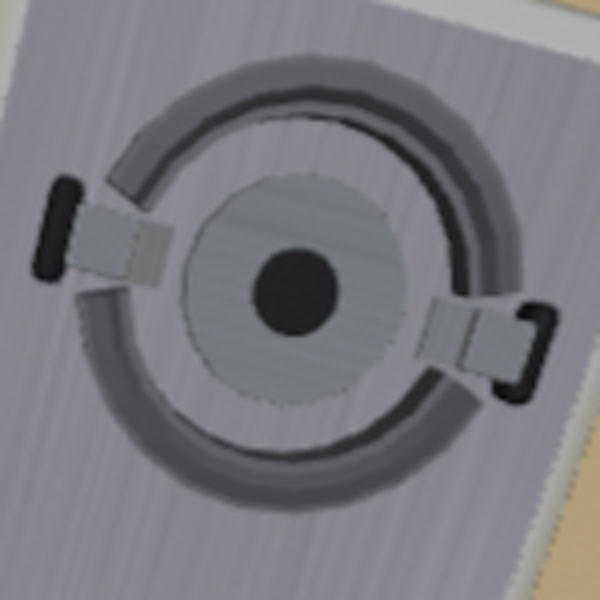

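View pics/c5.png

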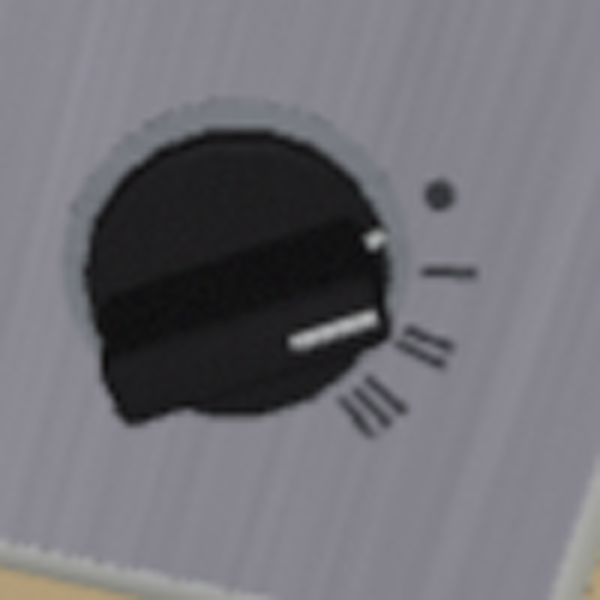

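Run:
```python
from h import *
import pickle
c=pickle.load(open('w2.pkl','rb'))
g=lambda u,v,z:at('wrist',310+u/4,65+v/4,z,c).round(4)
print("pad",g(295.5,290,.091),"collar",g(300,282,.1))
a,b=g(58,228,.102),g(530,353,.102);print("tabs",a,b,(a+b)/2,np.linalg.norm(a-b),np.arctan2(*(b-a)[1::-1]))
d=at('wrist',300+238/6,240+273/6,.0885,c);print("dial",d)
# bar top line direction
p=at('wrist',300+378/6,240+320/6,.1175,c);q=at('wrist',300+290/6,240+343/6,.1175,c);print(p,q,np.arctan2(*(p-q)[1::-1]))
p=at('wrist',300+350/6,240+225/6,.1175,c);q=at('wrist',300+110/6,240+297/6,.1175,c);print(np.arctan2(*(p-q)[1::-1]))
p=at('wrist',300+385/6,240+335/6,.1175,c);q=at('wrist',300+130/6,240+420/6,.1175,c);print(np.arctan2(*(p-q)[1::-1]))
plan([.412,.282,.25],2.1)
```

```text
pad [0.576  0.1232 0.091 ] collar [0.5749 0.1252 0.1   ]
tabs [0.5193 0.122  0.102 ] [0.6297 0.1244 0.102 ] [0.5745 0.1232 0.102 ] 0.11042608387514252 0.02173570684179265
dial [ 0.57920578 -0.03222743  0.0885    ]
[ 0.59830704 -0.02161357  0.1175    ] [ 0.58573557 -0.02937643  0.1175    ] 0.5531866227831884
0.5882296778050946
0.6270893445724665
t 2.0833 pos [0.5346 0.051  0.3005] rpy [-3.1413e+00  7.0000e-04  1.8404e+00] w 0.0853 F [-0.5 -0.1  0.6] j [-0.03  0.12  0.34  1.79 -0.    1.27]
shift [255.4 -56.6  50.3] rot [ -0.02   0.04 -14.87]
```

Request:
{"method": "step_arm", "body": {"steps": [[[255,-57,50,0,0,-15,1],[255,-57,50,0,0,-15,1],[255,-57,50,0,0,-15,1],[255,-57,50,0,0,-15,1],[255,-57,50,0,0,-15,1],[255,-57,50,0,0,-15,1],[255,-57,50,0,0,-15,1],[255,-57,50,0,0,-15,1]]]}}

```text
time_s: 2.75
eef_pos: [0.4096, 0.2845, 0.2493]
ee_rot: [-3.139, -0.001, 2.107]
contact_force: [0.4, -0.8, -0.9]
width: 0.0855
```

Request:
{"method": "step_arm", "body": {"steps": [[[0,0,0,0,0,0,1],[0,0,0,0,0,0,1]]]}}

```text
time_s: 2.92
eef_pos: [0.4123, 0.2816, 0.2506]
ee_rot: [3.141, 0.001, 2.102]
contact_force: [0.7, -0.1, 0.0]
width: 0.0856
```

```bash
python3 -c "
from h import *
import cv2,pickle
plan([.412,.282,.25],2.1)
c=r.calibration('wrist');cv2.imwrite('pics/w3.png',r.get_image('wrist')[:,:,::-1]);pickle.dump(c,open('w3.pkl','wb'))
print(proj('wrist',[.412,.282,.105],c),proj('wrist',[.412,.282,.062],c))
"
```

```text
t 2.9167 pos [0.4123 0.2816 0.2506] rpy [3.1415e+00 9.0000e-04 2.1023e+00] w 0.0856 F [ 0.7 -0.1  0. ] j [ 0.47 -0.01  0.11  1.69 -0.    1.5 ]
shift [ 0.4 -0.1  0.6] rot [0.01 0.05 0.13]
[319.42041641 215.65480002] [319.50105777 203.87059253]
```

View pics/w3.png

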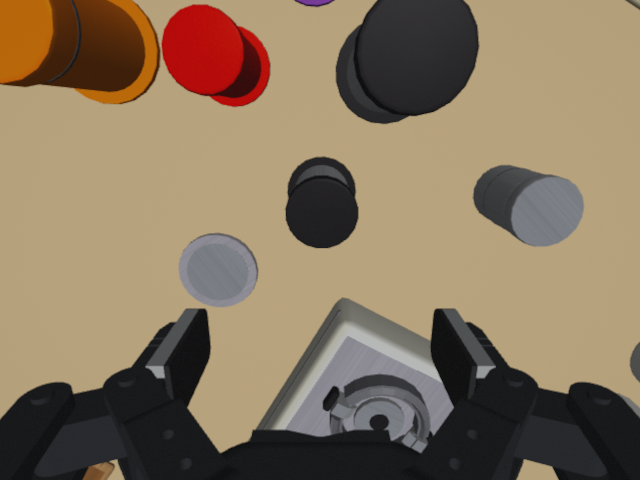

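Run:
```python
from h import *
import pickle
c=pickle.load(open('w3.pkl','rb'))
print(at('wrist',322,212,.105,c), "foot",at('wrist',321.5,190.5,.007,c))
plan([.413,.283,.061],2.1)
```

```text
[0.41225542 0.28568455 0.105     ] foot [0.41278548 0.28465196 0.007     ]
t 2.9667 pos [0.4125 0.2815 0.2508] rpy [3.1412e+00 7.0000e-04 2.1016e+00] w 0.0856 F [-0.3 -0.   0.8] j [ 0.47 -0.01  0.11  1.69 -0.    1.5 ]
shift [  1.2   1.1 189.8] rot [0.02 0.04 0.09]
```

Request:
{"method": "step_arm", "body": {"steps": [[[2,1,40,0,0,0,1],[2,1,80,0,0,0,1],[2,1,115,0,0,0,1],[2,1,145,0,0,0,1],[2,1,170,0,0,0,1],[2,1,183,0,0,0,1],[2,1,190,0,0,0,1],[2,1,190,0,0,0,1]]]}}

```text
time_s: 3.63
eef_pos: [0.4108, 0.2833, 0.0588]
ee_rot: [-3.138, 0.0, 2.102]
contact_force: [-0.2, 0.6, 0.7]
width: 0.0855
```

```bash
python3 -c "
from h import *
import cv2
plan([.4125,.284,.061],2.1)
cv2.imwrite('pics/w4.png',r.get_image('wrist')[:,:,::-1])
cv2.imwrite('pics/s4.png',r.get_image('side')[:,:,::-1])
"
```

```text
t 3.6333 pos [0.4108 0.2833 0.0588] rpy [-3.1382  0.      2.1016] w 0.0855 F [-0.2  0.6  0.7] j [ 0.47  0.01 -0.26  1.31 -0.    1.51]
shift [-0.3  1.8 -2.2] rot [-0.2   0.    0.09]
```

View pics/w4.png

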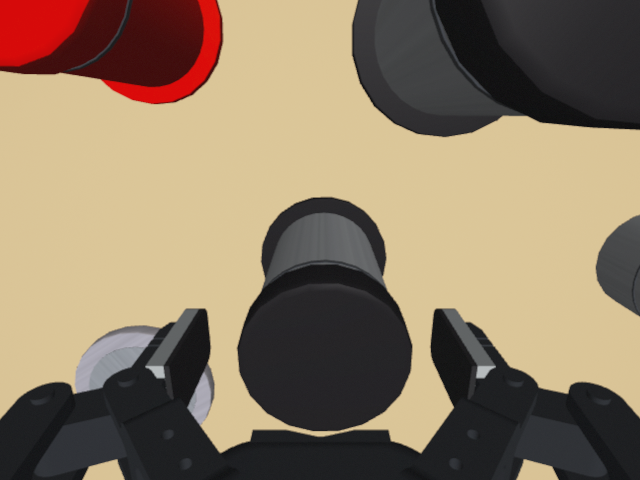

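The beaker sits between the fingers, with its lid centre at about (325,350) and the fingers' middle at about x=321. I'll check the alignment along the tool's x before closing.

```bash
python3 -c "
from h import *
print(at('wrist',325,351,.105), proj('wrist',[.4108,.2833,.105]))
s=r.state()
c=np.array(at('wrist',325,351,.105))
print(Ro.from_euler('xyz',s['ee_rot']).inv().apply(c-s['eef_pos'])*1000, s['eef_pos'])
"
```

```text
[0.41328796 0.28737718 0.105     ] [312.68779071 356.6782464 ]
[  1.84143841   2.17418981 -43.422531  ] [0.41241132 0.28471414 0.0615745 ]
```

Request:
{"method": "step_arm", "body": {"steps": [[[2,2,0,0,0,0,1],[2,2,0,0,0,0,0],[2,2,0,0,0,0,0],[2,2,0,0,0,0,0],[2,2,0,0,0,0,0],[2,2,0,0,0,0,0],[2,2,0,0,0,0,0],[2,2,0,0,0,0,0]]], "force": 80}}

```text
time_s: 4.4
eef_pos: [0.4127, 0.2884, 0.0625]
ee_rot: [3.139, 0.0, 2.104]
contact_force: [-1.7, -0.6, 5.9]
width: 0.0583
```

Request:
{"method": "step_arm", "body": {"steps": [[[0,0,-20,0,0,0,0],[0,0,-50,0,0,0,0],[0,0,-85,0,0,0,0],[0,0,-120,0,0,0,0],[0,0,-140,0,0,0,0],[0,0,-150,0,0,0,0],[0,0,-150,0,0,0,0],[0,0,-150,0,0,0,0]]], "force": 80}}

```text
time_s: 5.07
eef_pos: [0.4117, 0.2878, 0.2096]
ee_rot: [-3.141, -0.0, 2.104]
contact_force: [0.1, -0.1, -3.1]
width: 0.0581
```

```bash
python3 -c "
from h import *
import cv2
plan([.5755,.1235,.21],2.1)
cv2.imwrite('pics/s5.png',cv2.resize(r.get_image('scene')[80:280,250:450,::-1],None,fx=3,fy=3,interpolation=2))
cv2.imwrite('pics/w5.png',r.get_image('wrist')[:,:,::-1])
"
```

```text
t 5.0667 pos [0.4117 0.2878 0.2096] rpy [-3.1406e+00 -1.0000e-04  2.1042e+00] w 0.0581 F [ 0.1 -0.1 -3.1] j [ 0.48 -0.01  0.02  1.6   0.    1.51]
shift [-224.8   57.5   -0.5] rot [-0.06 -0.    0.24]
```

View pics/s5.png

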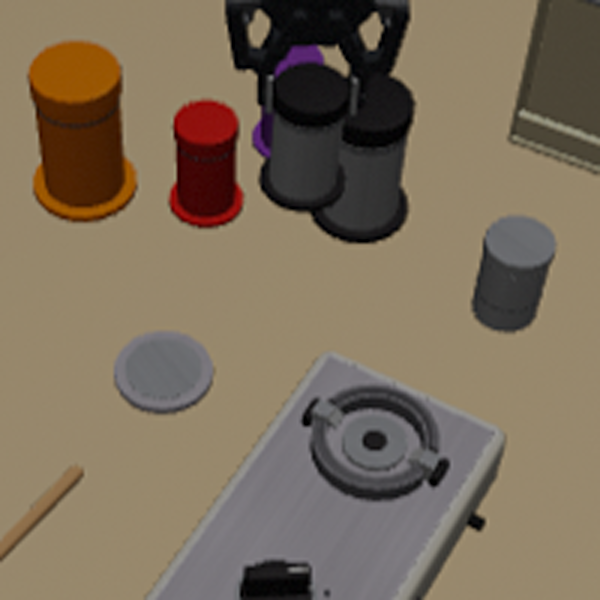

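View pics/w5.png

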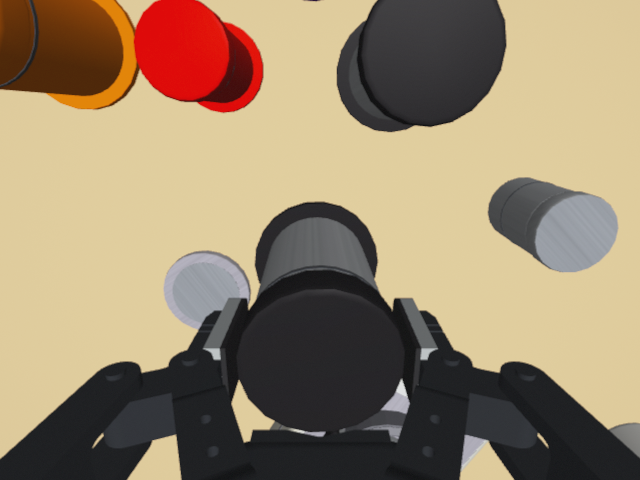

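The beaker is held upright: its lid is at (321,360) in the wrist view, and it hangs clear of the big one. I'll carry it over the seat.

Request:
{"method": "step_arm", "body": {"steps": [[[-30,8,0,0,0,0,0],[-65,17,0,0,0,0,0],[-100,26,0,0,0,0,0],[-135,35,0,0,0,0,0],[-170,44,0,0,0,0,0],[-200,51,0,0,0,0,0],[-220,56,0,0,0,0,0],[-225,57,0,0,0,0,0]]]}}

```text
time_s: 5.83
eef_pos: [0.5763, 0.1197, 0.2067]
ee_rot: [-3.137, -0.0, 2.1]
contact_force: [0.4, 0.4, -3.6]
width: 0.058
```

Request:
{"method": "step_arm", "body": {"steps": [[[0,0,0,0,0,0,0],[0,0,0,0,0,0,0],[0,0,0,0,0,0,0]]]}}

```text
time_s: 6.08
eef_pos: [0.574, 0.124, 0.2095]
ee_rot: [-3.14, -0.002, 2.105]
contact_force: [0.2, -0.2, -2.9]
width: 0.058
```

```bash
python3 -c "
from h import *
import cv2
plan([.5755,.1235,.21],2.1)
a=r.get_image('scene')[:,:,::-1];b=r.get_image('side')[:,:,::-1]
cv2.imwrite('pics/a6.png',a);cv2.imwrite('pics/b6.png',b)
cv2.imwrite('pics/a6c.png',cv2.resize(a[150:300,300:450],None,fx=4,fy=4,interpolation=2))
cv2.imwrite('pics/b6c.png',cv2.resize(b[130:280,260:410],None,fx=4,fy=4,interpolation=2))
cv2.imwrite('pics/w6.png',r.get_image('wrist')[:,:,::-1])
"
```

```text
t 6.0833 pos [0.574  0.124  0.2095] rpy [-3.1396e+00 -1.6000e-03  2.1053e+00] w 0.058 F [ 0.2 -0.2 -2.9] j [0.1  0.21 0.26 1.62 0.   1.13]
shift [-1.2  1.  -0.5] rot [-0.11 -0.09  0.3 ]
```

View pics/a6c.png

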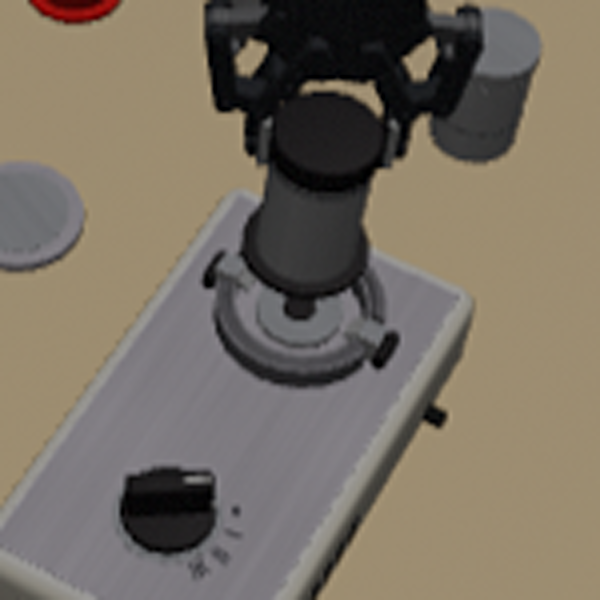

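View pics/b6c.png

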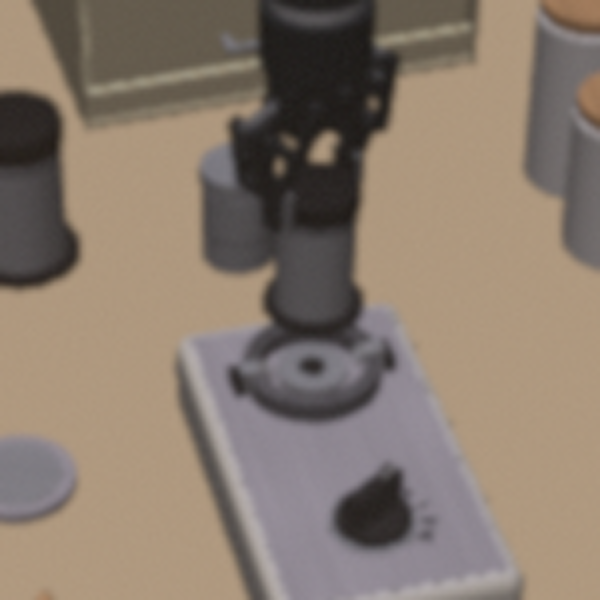

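View pics/w6.png

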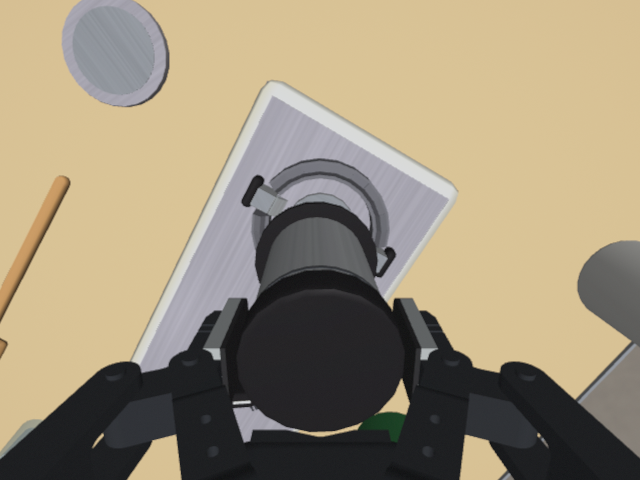

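```bash
cat > fit.py <<'E'
from h import *
from scipy.optimize import least_squares
t=np.linspace(0,2*np.pi,181)
def circ(n,x,y,z,rad,c=None):
    return np.array([proj(n,[x+rad*np.cos(a),y+rad*np.sin(a),z],c) for a in t])
def foot(n,left,right,ext,zb,top=False,c=None):
    c=c or r.calibration(n)
    def bounds(x,y):
        P=np.vstack([circ(n,x,y,zb+.003,.036,c),circ(n,x,y,zb+.009,.036,c),circ(n,x,y,zb,.0335,c)])
        return P[:,0].min(),P[:,0].max(),(P[:,1].min() if top else P[:,1].max())
    f=lambda p:[ (lambda b:(b[0]+b[1])/2-(left+right)/2)(bounds(*p)), bounds(*p)[2]-ext]
    s=least_squares(f,[.575,.123]);b=bounds(*s.x);print(n,s.x.round(4),"width fit",b[1]-b[0],"meas",right-left);return s.x
E
python3 - <<'E'
from fit import *
zb=.147
foot("scene",300+242/4,300+368/4,150+298/4,zb)
foot("side",260+264/4,260+362/4,130+334/4,zb)
foot("wrist",256,377,202.5,zb,True)
print(at("scene",300+299/4,150+307/4,.091),at("side",260+313/4,130+367/4,.091))
E
```

```text
scene [0.5749 0.1191] width fit 32.37958704878855 meas 31.5
side [0.5737 0.1223] width fit 25.65055511528675 meas 24.5
wrist [0.576  0.1185] width fit 122.16715877989128 meas 121
[0.57696615 0.12046942 0.091     ] [0.57384356 0.1189515  0.091     ]
```

Request:
{"method": "step_arm", "body": {"steps": [[[0,1,15,0,0,0,0],[0,1,30,0,0,0,0],[0,1,40,0,0,0,0],[0,1,42,0,0,0,0],[0,1,42,0,0,0,0],[0,1,42,0,0,0,0],[0,1,42,0,0,0,0]]]}}

```text
time_s: 6.82
eef_pos: [0.5768, 0.1238, 0.1697]
ee_rot: [3.14, 0.001, 2.104]
contact_force: [1.0, -0.4, -2.7]
width: 0.058
```

```bash
python3 -c "
from h import *
import cv2
plan([.5755,.1235,.16],2.1)
a=r.get_image('scene')[:,:,::-1];b=r.get_image('side')[:,:,::-1];w=r.get_image('wrist')[:,:,::-1]
cv2.imwrite('pics/a7.png',a);cv2.imwrite('pics/b7.png',b);cv2.imwrite('pics/w7.png',w)
cv2.imwrite('pics/a7c.png',cv2.resize(a[180:270,330:430],None,fx=6,fy=6,interpolation=2))
cv2.imwrite('pics/b7c.png',cv2.resize(b[160:260,280:390],None,fx=6,fy=6,interpolation=2))
cv2.imwrite('pics/w7c.png',cv2.resize(w[100:350,200:440],None,fx=2.4,fy=2.4,interpolation=2))
"
```

```text
t 6.8167 pos [0.5768 0.1238 0.1697] rpy [3.1398e+00 8.0000e-04 2.1043e+00] w 0.058 F [ 1.  -0.4 -2.7] j [0.1  0.21 0.18 1.54 0.   1.13]
shift [ 0.4 -1.2  9.7] rot [0.1  0.04 0.25]
```

View pics/a7c.png

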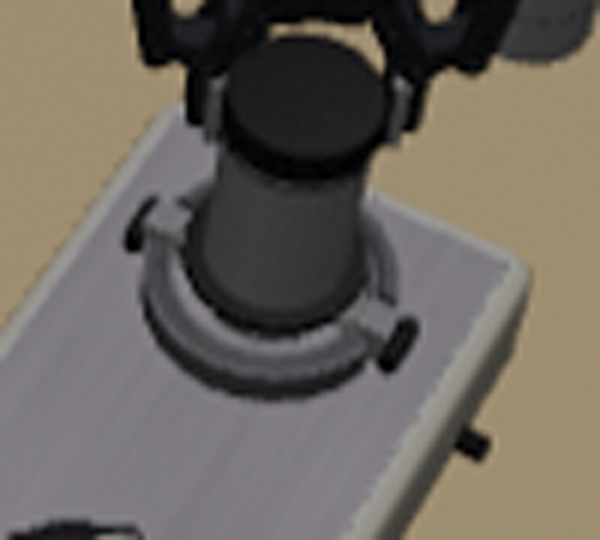

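View pics/b7c.png

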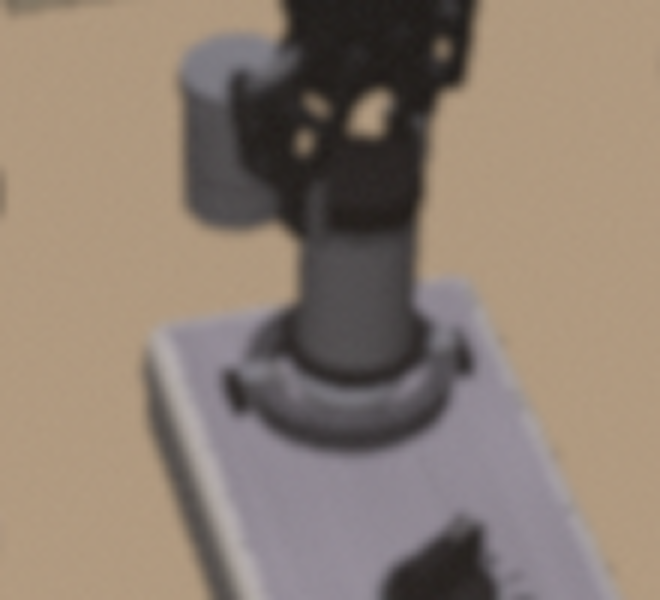

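View pics/w7c.png

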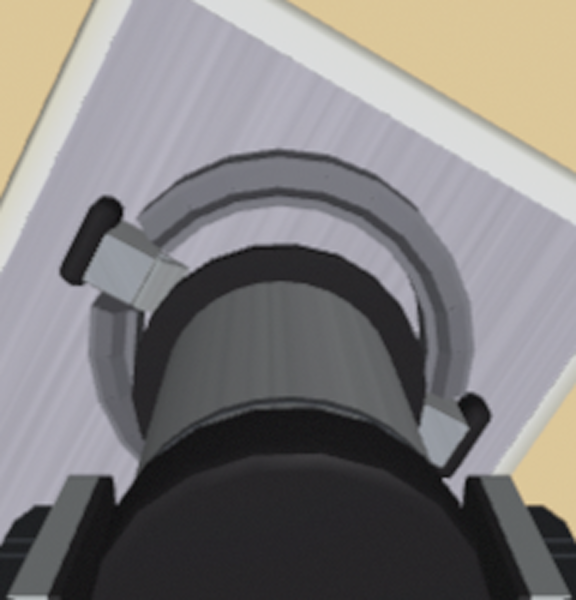

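```bash
cat >> fit.py <<'E'
def cyl(n,left,right,ext,specs,top=False,c=None):
    c=c or r.calibration(n)
    def bounds(x,y):
        P=np.vstack([circ(n,x,y,z,q,c) for z,q in specs])
        return P[:,0].min(),P[:,0].max(),(P[:,1].min() if top else P[:,1].max())
    f=lambda p:[ (lambda b:(b[0]+b[1])/2-(left+right)/2)(bounds(*p)), bounds(*p)[2]-ext]
    s=least_squares(f,[.575,.123]);b=bounds(*s.x);print("cyl",n,s.x.round(4),"width fit",b[1]-b[0],"meas",right-left);return s.x
E
python3 - <<'E'
from fit import *
zb=.107; C=[(.08,.05),(.1,.05)]
a=foot("scene",330+186/6,330+367/6,180+337/6,zb);b=cyl("scene",330+141/6,330+401/6,180+400/6,C);print(b-a)
a=foot("side",280+283/6,280+430/6,160+384/6,zb);b=cyl("side",280+243/6,280+451/6,160+449/6,C);print(b-a)
a=foot("wrist",255.8,377.1,201.7,zb,True);b=cyl("wrist",236.7,397.1,162.1,C,True);print(b-a)
E
```

```text
scene [0.5796 0.1176] width fit 31.49854973453847 meas 30.166666666666686
cyl scene [0.5769 0.122 ] width fit 43.38574589007544 meas 43.333333333333314
[-0.00272053  0.00437988]
side [0.5779 0.1231] width fit 25.2444762535481 meas 24.5
cyl side [0.5739 0.1249] width fit 34.830569788226114 meas 34.666666666666686
[-0.00401997  0.00177255]
wrist [0.578  0.1185] width fit 122.81245320256289 meas 121.30000000000001
cyl wrist [0.5756 0.1229] width fit 160.9179594835507 meas 160.40000000000003
[-0.00233874  0.00431744]
```

Request:
{"method": "step_arm", "body": {"steps": [[[2,0,0,0,0,0,0],[4,0,0,0,0,0,0],[4,0,1,0,0,0,0],[4,0,2,0,0,0,0],[4,0,2,0,0,0,0],[4,0,2,0,0,0,0]]]}}

```text
time_s: 7.47
eef_pos: [0.574, 0.127, 0.1663]
ee_rot: [-3.141, -0.0, 2.104]
contact_force: [0.6, 0.1, -2.8]
width: 0.0579
```

```bash
python3 -c "
from h import *
import cv2
plan([.5755,.1235,.16],2.1)
a=r.get_image('scene')[:,:,::-1];w=r.get_image('wrist')[:,:,::-1]
cv2.imwrite('pics/a8c.png',cv2.resize(a[180:270,330:430],None,fx=6,fy=6,interpolation=2))
cv2.imwrite('pics/w8c.png',cv2.resize(w[100:350,200:440],None,fx=2.4,fy=2.4,interpolation=2))
"
```

```text
t 7.4667 pos [0.574  0.127  0.1663] rpy [-3.1412e+00 -2.0000e-04  2.1042e+00] w 0.0579 F [ 0.6  0.1 -2.8] j [ 0.1   0.21  0.17  1.53 -0.    1.14]
shift [-3.8 -0.5  6.3] rot [-0.02 -0.01  0.24]
```

View pics/a8c.png

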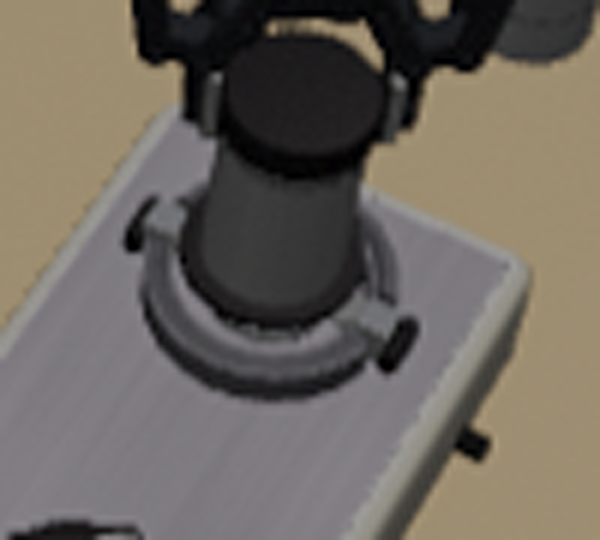

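View pics/w8c.png

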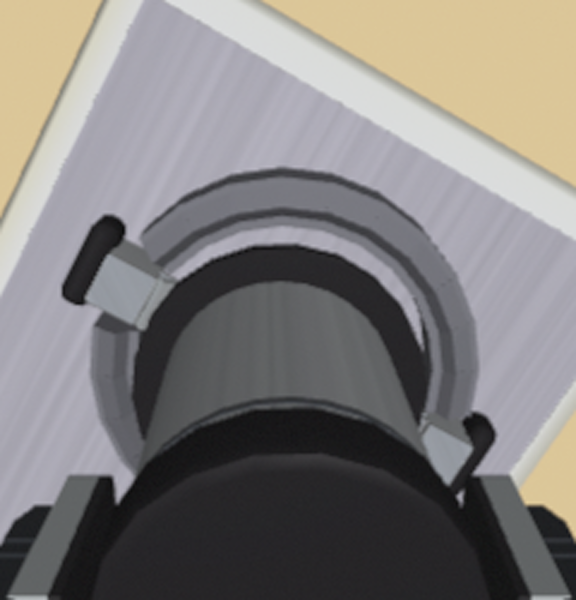

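Run:
```python
from fit import *
zb=.1038; C=[(.08,.05),(.1,.05)]
a=foot("scene",330+181/6,330+365/6,180+331/6,zb);b=cyl("scene",330+141/6,330+401/6,180+400/6,C);print(b-a)
a=foot("wrist",200+134/2.4,200+425/2.4,100+244/2.4,zb,True);b=cyl("wrist",200+90/2.4,200+477/2.4,100+167/2.4,C,True);print(b-a)
```

```text
scene [0.5763 0.1214] width fit 31.34662413385513 meas 30.66666666666663
cyl scene [0.5769 0.122 ] width fit 43.38574589007544 meas 43.333333333333314
[0.00055633 0.00057886]
wrist [0.5752 0.1219] width fit 122.79842228377836 meas 121.25000000000003
cyl wrist [0.5756 0.1229] width fit 162.08242189259494 meas 161.25
[0.00045293 0.00101709]
```

Request:
{"method": "step_arm", "body": {"steps": [[[0.5,1,2,0,0,0,0],[0.5,1,4,0,0,0,0],[0.5,1,6,0,0,0,0],[0.5,1,8,0,0,0,0],[0.5,1,10,0,0,0,0],[0.5,1,10,0,0,0,0]]]}}

```text
time_s: 8.07
eef_pos: [0.5748, 0.1279, 0.1573]
ee_rot: [3.141, 0.0, 2.104]
contact_force: [-2.2, 0.2, 0.0]
width: 0.0577
```

Request:
{"method": "step_arm", "body": {"steps": [[[0,0,2,0,0,0,0],[0,0,4,0,0,0,0],[0,0,6,0,0,0,0],[0,0,8,0,0,0,0],[0,0,8,0,0,0,0]]]}}

```text
time_s: 8.48
eef_pos: [0.5768, 0.1279, 0.1533]
ee_rot: [3.135, 0.004, 2.104]
contact_force: [-1.7, -0.4, 12.2]
width: 0.0576
```

```bash
python3 -c "
from h import *
import cv2
plan([.5755,.1235,.16],2.1)
a=r.get_image('scene')[:,:,::-1];w=r.get_image('wrist')[:,:,::-1]
cv2.imwrite('pics/a9c.png',cv2.resize(a[180:270,330:430],None,fx=6,fy=6,interpolation=2))
cv2.imwrite('pics/w9c.png',cv2.resize(w[100:350,200:440],None,fx=2.4,fy=2.4,interpolation=2))
"
```

```text
t 8.4833 pos [0.5768 0.1279 0.1533] rpy [3.135  0.0039 2.104 ] w 0.0576 F [-1.7 -0.4 12.2] j [ 0.11  0.21  0.14  1.5  -0.    1.14]
shift [-3.1 -3.3 -6.7] rot [0.38 0.22 0.23]
```

View pics/a9c.png

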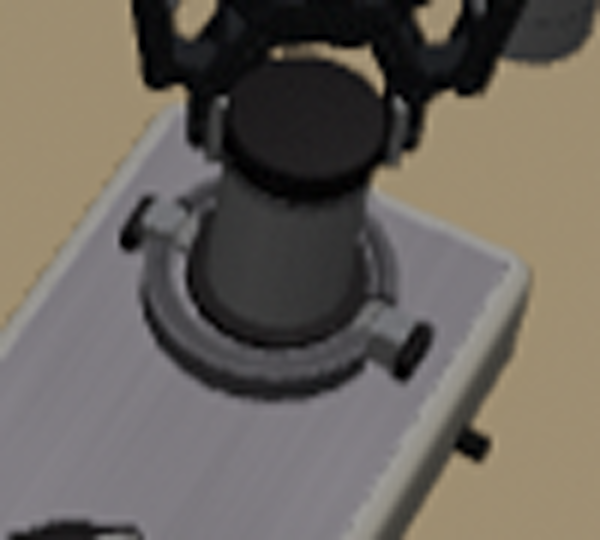

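View pics/w9c.png

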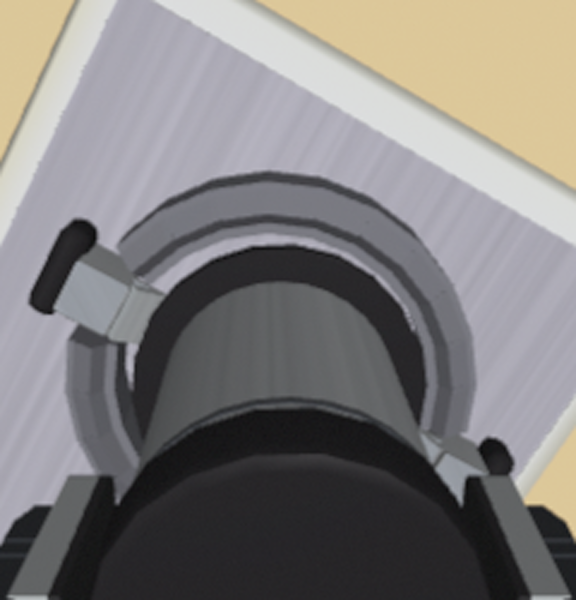

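Request:
{"method": "step_arm", "body": {"steps": [[[0.5,-1,2,0,0,0,0],[0.5,-1,4,0,0,0,0],[0.5,-1,6,0,0,0,0],[0.5,-1,8,0,0,0,0],[0.5,-1,8,0,0,0,0],[0.5,-1,8,0,0,0,0]]]}}

```text
time_s: 9.08
eef_pos: [0.5768, 0.1277, 0.1455]
ee_rot: [3.133, 0.005, 2.104]
contact_force: [-0.6, -2.1, 11.0]
width: 0.058
```

```bash
python3 -c "
from h import *
import cv2
plan([.5755,.1235,.16],2.1)
a=r.get_image('scene')[:,:,::-1];w=r.get_image('wrist')[:,:,::-1]
cv2.imwrite('pics/a10c.png',cv2.resize(a[180:270,330:430],None,fx=6,fy=6,interpolation=2))
cv2.imwrite('pics/w10c.png',cv2.resize(w[100:350,200:440],None,fx=2.4,fy=2.4,interpolation=2))
"
```

```text
t 9.0833 pos [0.5768 0.1277 0.1455] rpy [3.1332 0.005  2.1038] w 0.058 F [-0.6 -2.1 11. ] j [ 0.1   0.2   0.13  1.48 -0.    1.14]
shift [ -3.   -3.1 -14.5] rot [0.48 0.29 0.22]
```

View pics/a10c.png

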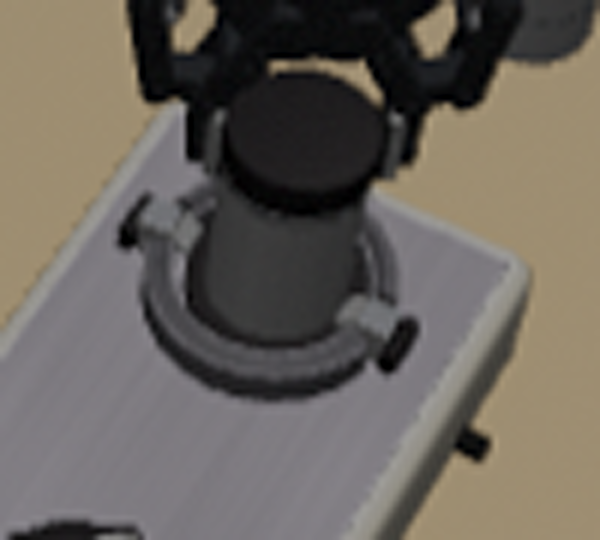

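View pics/w10c.png

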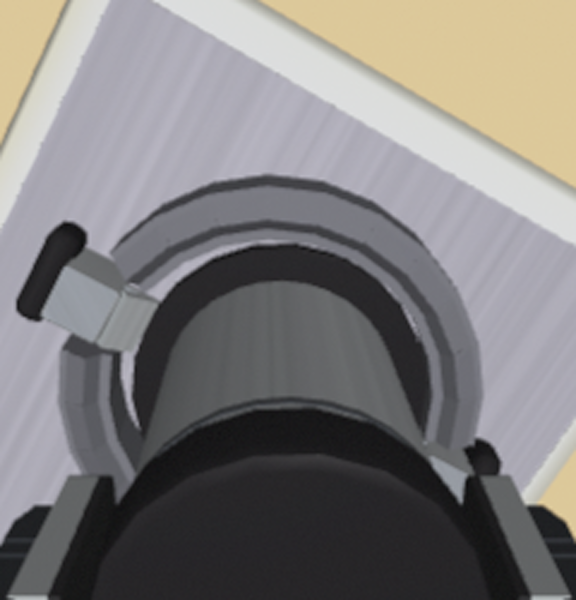

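The back catch has snapped over, but the front one is still spread. I'll press further.

Request:
{"method": "step_arm", "body": {"steps": [[[0,0,2,0,0,0,0],[0,0,4,0,0,0,0],[0,0,6,0,0,0,0],[0,0,6,0,0,0,0],[0,0,6,0,0,0,0]]]}}

```text
time_s: 9.6
eef_pos: [0.5769, 0.1273, 0.1447]
ee_rot: [3.131, 0.007, 2.104]
contact_force: [-7.9, -2.9, 26.2]
width: 0.0578
```

```bash
python3 -c "
from h import *
import cv2
plan([.5755,.1235,.16],2.1)
a=r.get_image('scene')[:,:,::-1];w=r.get_image('wrist')[:,:,::-1]
cv2.imwrite('pics/a11c.png',cv2.resize(a[180:270,330:430],None,fx=6,fy=6,interpolation=2))
cv2.imwrite('pics/w11c.png',cv2.resize(w[100:350,200:440],None,fx=2.4,fy=2.4,interpolation=2))
"
```

```text
t 9.6 pos [0.5769 0.1273 0.1447] rpy [3.1306 0.0075 2.1037] w 0.0578 F [-7.9 -2.9 26.2] j [ 0.1   0.2   0.12  1.48 -0.    1.14]
shift [ -2.6  -3.  -15.4] rot [0.63 0.43 0.21]
```

View pics/a11c.png

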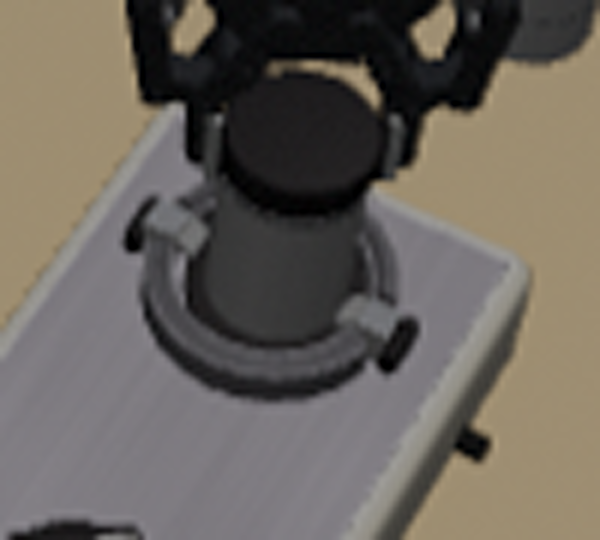

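View pics/w11c.png

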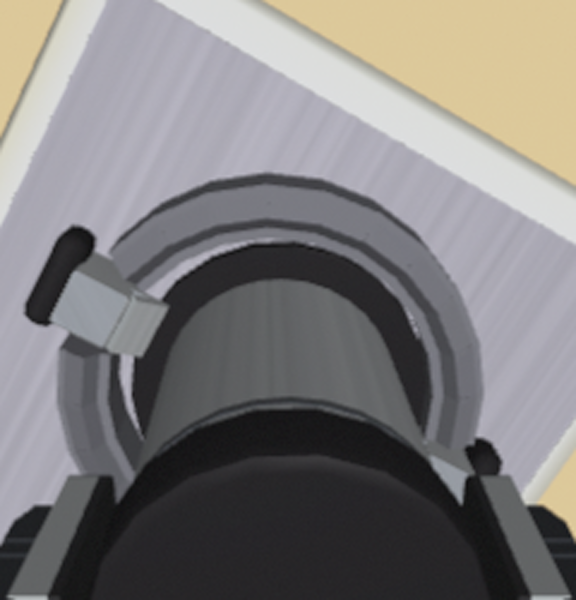

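Both catches are over the foot: the front tab is back at its rest position (~143,225 in the crop), and the push shows 26 N at the stop. Now I'll relax the push and open the gripper.

Request:
{"method": "step_arm", "body": {"steps": [[[0,0,-3,0,0,0,0],[0,0,-6,0,0,0,0],[0,0,-7,0,0,0,0],[0,0,-7,0,0,0,1],[0,0,-7,0,0,0,1],[0,0,-7,0,0,0,1],[0,0,-7,0,0,0,1],[0,0,-7,0,0,0,1]]]}}

```text
time_s: 10.37
eef_pos: [0.573, 0.1279, 0.1403]
ee_rot: [-3.14, -0.001, 2.104]
contact_force: [-0.7, 0.5, -0.6]
width: 0.0858
```

```bash
python3 -c "
from h import *
import cv2
plan([.5755,.1235,.16],2.1)
a=r.get_image('scene')[:,:,::-1]
cv2.imwrite('pics/a12c.png',cv2.resize(a[180:270,330:430],None,fx=6,fy=6,interpolation=2))
cv2.imwrite('pics/w12.png',r.get_image('wrist')[:,:,::-1])
"
```

```text
t 10.3667 pos [0.573  0.1279 0.1403] rpy [-3.1397e+00 -9.0000e-04  2.1042e+00] w 0.0858 F [-0.7  0.5 -0.6] j [0.11 0.21 0.12 1.48 0.   1.14]
shift [ -5.   -0.1 -19.7] rot [-0.11 -0.05  0.24]
```

View pics/a12c.png

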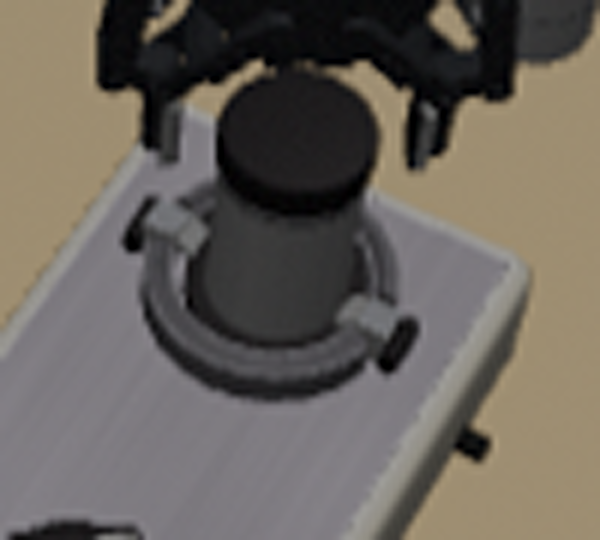

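View pics/w12.png

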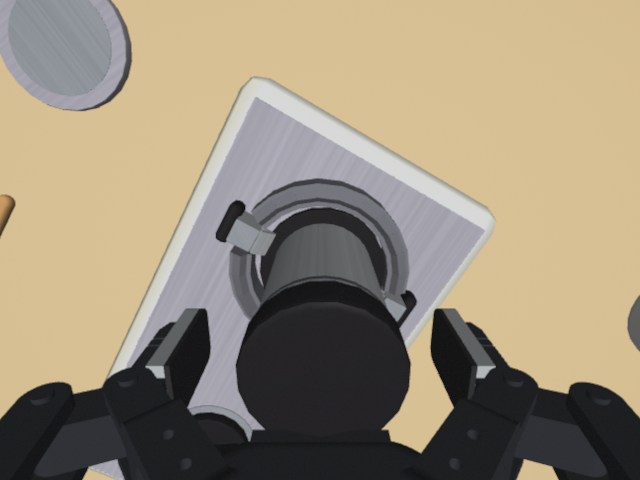

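The beaker is latched upright and released, with both catches home and the fingers clear. I'll lift and go to the dial.

Request:
{"method": "step_arm", "body": {"steps": [[[0,0,-20,0,0,0,1],[0,0,-50,0,0,0,1],[0,0,-85,0,0,0,1],[0,0,-115,0,0,0,1],[0,0,-120,0,0,0,1],[0,0,-120,0,0,0,1]]]}}

```text
time_s: 10.97
eef_pos: [0.5753, 0.1281, 0.2652]
ee_rot: [3.135, 0.003, 2.104]
contact_force: [0.7, -0.2, -0.2]
width: 0.0853
```

```bash
python3 -c "
from h import *
plan([.579,-.033,.22],2.1)
plan([.579,-.033,.22],3.77)
"
```

```text
t 10.9667 pos [0.5753 0.1281 0.2652] rpy [3.1353e+00 2.9000e-03 2.1042e+00] w 0.0853 F [ 0.7 -0.2 -0.2] j [ 0.11  0.23  0.4   1.73 -0.    1.14]
shift [-140.4  -79.    45.1] rot [0.36 0.17 0.24]
t 10.9667 pos [0.5753 0.1281 0.2652] rpy [3.1353e+00 2.9000e-03 2.1042e+00] w 0.0853 F [ 0.7 -0.2 -0.2] j [ 0.11  0.23  0.4   1.73 -0.    1.14]
shift [-140.4  -79.    45.1] rot [  0.13   0.43 -95.44]
```

Request:
{"method": "step_arm", "body": {"steps": [[[-30,-17,0,0,0,-7,1],[-65,-36,0,0,0,-14,1],[-95,-53,0,0,0,-21,1],[-120,-68,0,0,0,-28,1],[-135,-76,0,0,0,-35,1],[-140,-79,0,0,0,-42,1],[-140,-79,0,0,0,-49,1],[-140,-79,0,0,0,-56,1]]]}}

```text
time_s: 11.63
eef_pos: [0.5759, -0.0337, 0.2589]
ee_rot: [3.141, -0.004, 3.086]
contact_force: [0.3, -0.4, 1.1]
width: 0.0855
```

Request:
{"method": "step_arm", "body": {"steps": [[[0,0,0,0,0,-7,1],[0,0,0,0,0,-14,1],[0,0,0,0,0,-21,1],[0,0,0,0,0,-28,1],[0,0,0,0,0,-35,1],[0,0,0,0,0,-39,1],[0,0,0,0,0,-39,1],[0,0,0,0,0,-39,1]]]}}

```text
time_s: 12.3
eef_pos: [0.5761, -0.0327, 0.2596]
ee_rot: [3.139, -0.002, -2.523]
contact_force: [-0.1, 1.0, 0.9]
width: 0.0854
```

```bash
python3 -c "
from h import *
import cv2,pickle
plan([.579,-.033,.22],3.77)
c=r.calibration('wrist');cv2.imwrite('pics/w13.png',r.get_image('wrist')[:,:,::-1]);pickle.dump(c,open('w13.pkl','wb'))
a=r.get_image('scene')[:,:,::-1]
cv2.imwrite('pics/a13c.png',cv2.resize(a[160:310,300:450],None,fx=4,fy=4,interpolation=2))
print(proj('wrist',[.579,-.033,.09],c))
"
```

```text
t 12.3 pos [ 0.5761 -0.0327  0.2596] rpy [ 3.1394e+00 -2.2000e-03 -2.5229e+00] w 0.0854 F [-0.1  1.   0.9] j [-0.17  0.21  0.36  1.72  0.   -0.79]
shift [-2.2 -2.  39.6] rot [ 0.13 -0.12 -0.56]
[317.17257702 211.32750508]
```

View pics/w13.png

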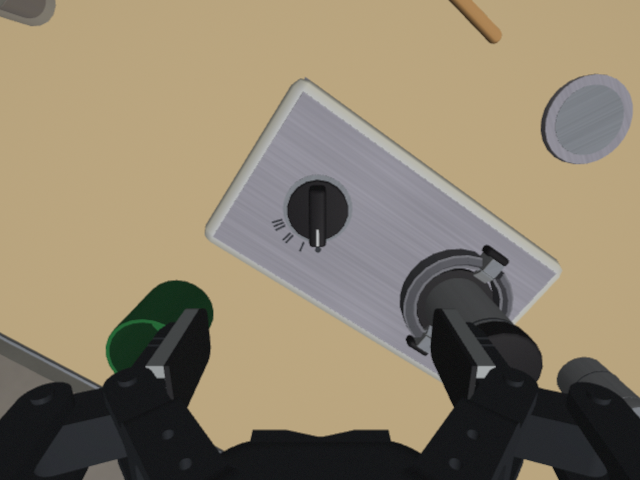

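View pics/a13c.png

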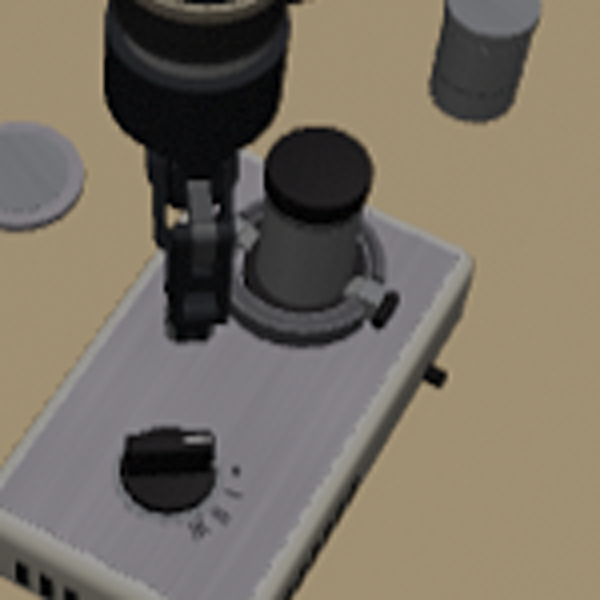

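Request:
{"method": "step_arm", "body": {"steps": [[[-2,-2,30,0,0,0,1],[-2,-2,65,0,0,0,1],[-2,-2,95,0,0,0,1],[-2,-2,115,0,0,0,1],[-2,-2,125,0,0,0,1],[-2,-2,132,0,0,0,1],[-2,-2,134,0,0,0,1],[-2,-2,134,0,0,0,1]]]}}

```text
time_s: 13.07
eef_pos: [0.5801, -0.0334, 0.1282]
ee_rot: [-3.141, 0.001, -2.521]
contact_force: [-0.4, -0.6, 0.1]
width: 0.0855
```

Request:
{"method": "step_arm", "body": {"steps": [[[0,0,0,0,0,0,1],[0,0,0,0,0,0,1]]]}}

```text
time_s: 13.23
eef_pos: [0.5809, -0.0335, 0.1296]
ee_rot: [-3.139, 0.003, -2.521]
contact_force: [-0.2, -0.1, 0.4]
width: 0.0853
```

```bash
python3 -c "
from h import *
import cv2,pickle
plan([.579,-.033,.116],3.77)
c=r.calibration('wrist');cv2.imwrite('pics/w14.png',r.get_image('wrist')[:,:,::-1])
print(proj('wrist',[.579,-.033,.1175],c))
"
```

```text
t 13.2333 pos [ 0.5809 -0.0335  0.1296] rpy [-3.1391e+00  2.5000e-03 -2.5211e+00] w 0.0853 F [-0.2 -0.1  0.4] j [-0.17  0.19  0.08  1.45  0.   -0.79]
shift [ 1.3  1.6 13.6] rot [-0.15  0.14 -0.45]
[322.85124964 282.56040201]
```

View pics/w14.png

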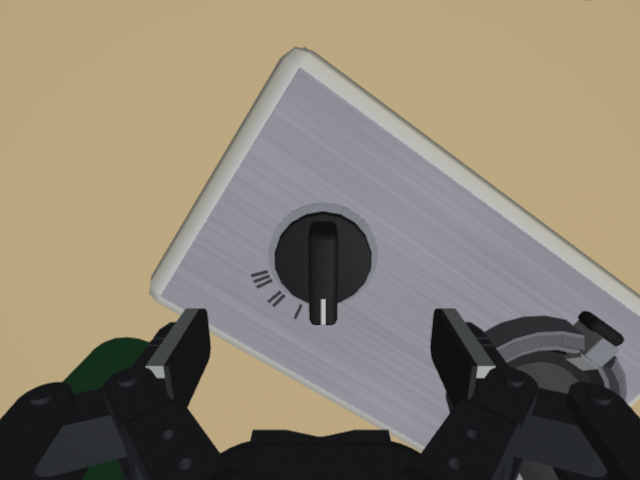

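```bash
python3 -c "
from h import *
s=r.state()
R=Ro.from_euler('xyz',s['ee_rot'])
for u,v,z in [(323,272.5,.1175),(322.5,257.5,.0895),(323,258,.086)]:
    p=at('wrist',u,v,z);print(p,R.inv().apply(p-s['eef_pos'])*1000)
"
```

```text
[ 0.57454829 -0.03600409  0.1175    ] [ 6.5620775   1.63517138 11.89847133]
[ 0.57712023 -0.03431789  0.0895    ] [ 3.5545727   1.57839892 39.90578791]
[ 0.57827539 -0.0331309   0.086     ] [ 1.93277398  1.8808717  43.40887625]
```

Request:
{"method": "step_arm", "body": {"steps": [[[3,1.5,3,0,0,0,1],[3,1.5,6,0,0,0,1],[3,1.5,6,0,0,0,1],[3,1.5,6,0,0,0,0.5],[3,1.5,6,0,0,0,0.25],[3,1.5,6,0,0,0,0.25],[3,1.5,6,0,0,0,0.25],[3,1.5,6,0,0,0,0.25]]], "force": 40}}

```text
time_s: 13.95
eef_pos: [0.5763, -0.0338, 0.1216]
ee_rot: [-3.141, 0.0, -2.521]
contact_force: [-0.8, 0.6, -0.5]
width: 0.0254
```

```bash
python3 -c "
from h import *
import cv2,pickle
plan([.579,-.033,.116],3.77)
cv2.imwrite('pics/w15.png',r.get_image('wrist')[:,:,::-1])
b=r.get_image('side')[:,:,::-1]
cv2.imwrite('pics/b15c.png',cv2.resize(b[180:310,280:420],None,fx=4,fy=4,interpolation=2))
"
```

```text
t 13.95 pos [ 0.5763 -0.0338  0.1216] rpy [-3.1415e+00  1.0000e-04 -2.5210e+00] w 0.0254 F [-0.8  0.6 -0.5] j [-0.17  0.18  0.05  1.44 -0.   -0.8 ]
shift [-2.7 -0.9  5.6] rot [-0.01  0.   -0.45]
```

View pics/w15.png

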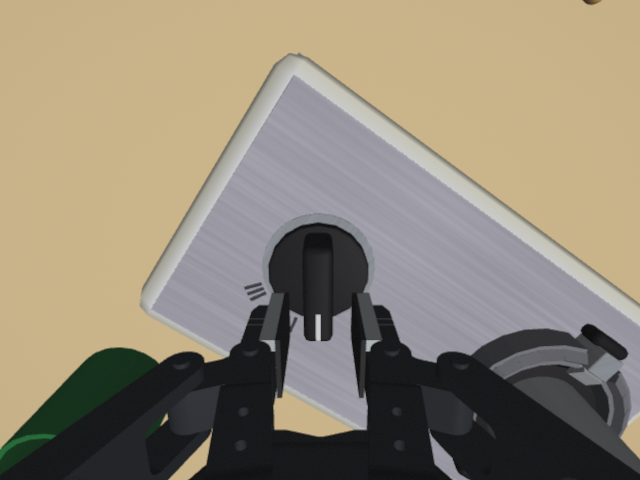

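View pics/b15c.png

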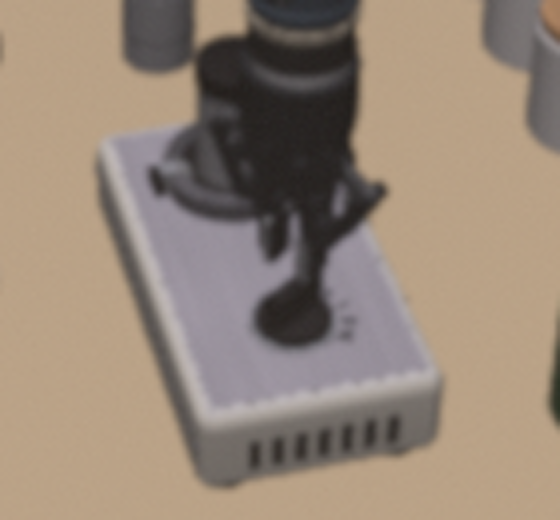

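```bash
python3 -c "
from h import *
s=r.state();R=Ro.from_euler('xyz',s['ee_rot'])
for x in(-11,0,11):
  for z in (3,22,):
    for y in (-12.7,12.7): print(x,y,z,proj('wrist',R.apply(np.array([x,y,z])/1e3)+s['eef_pos']).round(1))
for u,v,z in [(317.5,286.5,.1175),(319,270,.0895)]:
    p=at('wrist',u,v,z);print(p,R.inv().apply(p-s['eef_pos'])*1000)
"
```

```text
-11 -12.7 3 [292.3 314.9]
-11 12.7 3 [346.9 314.8]
-11 -12.7 22 [294.9 296.5]
-11 12.7 22 [344.4 296.4]
0 -12.7 3 [291.8 293.4]
0 12.7 3 [347.4 293.4]
0 -12.7 22 [294.4 276.7]
0 12.7 22 [344.8 276.7]
11 -12.7 3 [291.3 271.1]
11 12.7 3 [347.9 271.1]
11 -12.7 22 [294.  256.2]
11 12.7 22 [345.3 256.2]
[ 0.57447544 -0.03630407  0.1175    ] [ 2.96806022 -0.96196489  4.04096787]
[ 0.57697108 -0.03376889  0.0895    ] [-0.53522336 -0.35068091 32.04112377]
```

```bash
python3 -c "
from h import *
s=r.state();R=Ro.from_euler('xyz',s['ee_rot'])
E=np.array(r.calibration('wrist')['extrinsics'])
f=240/np.tan(np.radians(64.02626/2));print(f)
def cam(u,v,d):
    p=np.array([(u-320)/f*d,(v-237.8)/f*d,d]);return R.inv().apply(E[:3,:3]@p+E[:3,3]-s['eef_pos'])*1e3
print(cam(353,293,.148),cam(287,293,.148))
for y in (12.7,13,16,18,20):
    d=y/1e3*f/33; print(y,cam(353,293,d))
print('near end strip',cam(363,345,.0127*f/43))
print('bottom dark',cam(357,397,.0127*f/37))
"
python3 -c "
import cv2
a=cv2.imread('pics/w15.png');cv2.imwrite('pics/w15c.png',cv2.resize(a[220:420,220:420],None,fx=3,fy=3,interpolation=2))"
```

```text
383.88450410215694
[ 12.28859754  12.93507667 -21.83960544] [ 12.29612985 -12.51007511 -21.83598122]
12.7 [ 12.4047929   12.91250052 -22.0781415 ]
13 [ 10.86077632  13.21249494 -18.9084484 ]
16 [-4.57938954 16.21243916 12.7884826 ]
18 [-14.87283345  18.21240197  33.91976994]
20 [-25.16627736  20.21236478  55.05105728]
near end strip [ 12.98072782  12.90755802 -57.97574166]
bottom dark [-14.5201624   12.90091073 -47.48965171]
```

View pics/w15c.png

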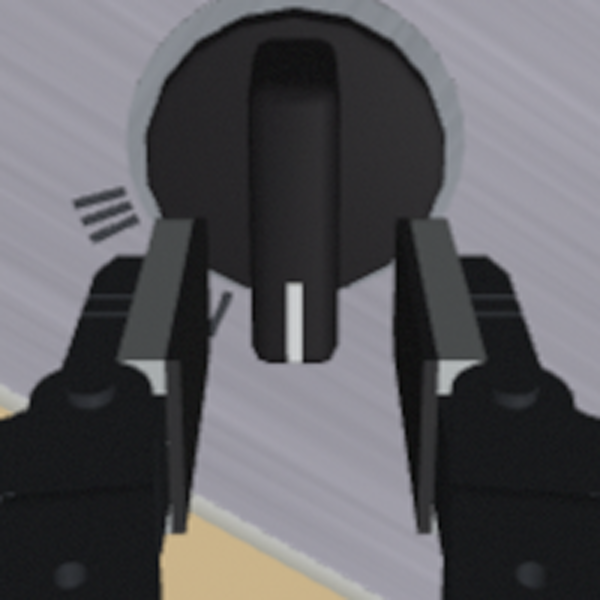

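```bash
python3 -c "
from h import *
import cv2
s=r.state();R=Ro.from_euler('xyz',s['ee_rot'])
for n in('scene','side'):
  im=r.get_image(n)[:,:,::-1].copy()
  x0,y0=(290,200) if n=='scene' else (290,190)
  im=cv2.resize(im[y0:y0+120,x0:x0+120],None,fx=5,fy=5,interpolation=2)
  for y in(-12.7,12.7):
    for z,col in((22,(0,0,255)),(-22,(0,255,0))):
      p=proj(n,R.apply(np.array([0,y,z])/1e3)+s['eef_pos']); print(n,y,z,p.round(1)); cv2.circle(im,(int((p[0]-x0)*5),int((p[1]-y0)*5)),4,col,-1)
  cv2.imwrite(f'pics/{n}16.png',im)
"
```

```text
scene -12.7 22 [341.3 277.9]
scene -12.7 -22 [342.  267.5]
scene 12.7 22 [340.3 267.8]
scene 12.7 -22 [341.1 257.2]
side -12.7 22 [356.7 257.2]
side -12.7 -22 [357.3 245.2]
side 12.7 22 [349.4 252.9]
side 12.7 -22 [349.9 240.9]
```

View pics/scene16.png

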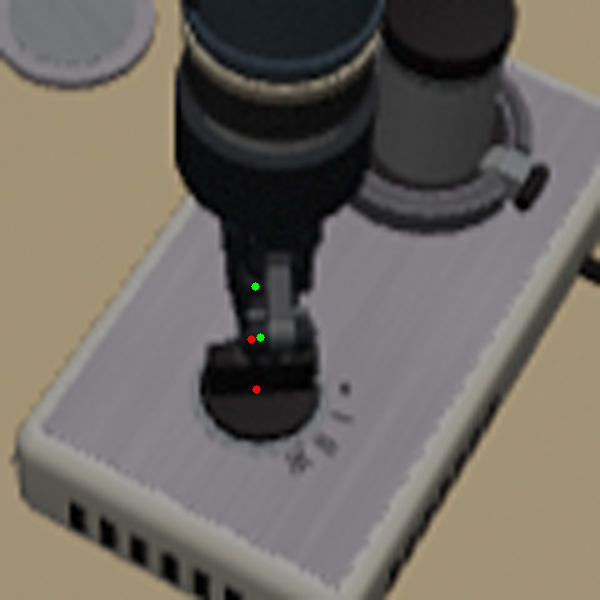

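View pics/side16.png

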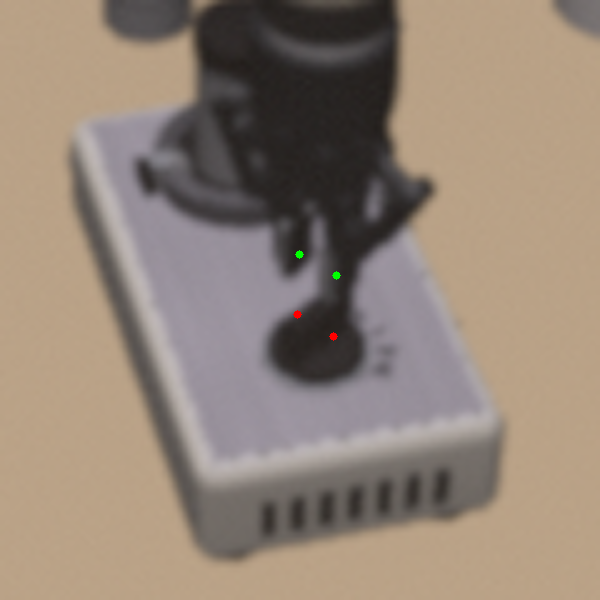

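The wrist view doesn't match the stated finger geometry. The 25 mm pad gap spans 66 px, a depth of about 148 mm, while the 14 mm bar spans about 29 px, a depth of about 180 mm. That puts the tips still above the bar, so I'll go down in stages and check.

Request:
{"method": "step_arm", "body": {"steps": [[[0,0,5,0,0,0,0.25],[0,0,10,0,0,0,0.25],[0,0,15,0,0,0,0.25],[0,0,20,0,0,0,0.25],[0,0,20,0,0,0,0.25],[0,0,20,0,0,0,0.25]]]}}

```text
time_s: 14.65
eef_pos: [0.5756, -0.0337, 0.1006]
ee_rot: [3.14, -0.001, -2.521]
contact_force: [0.1, -0.3, 0.2]
width: 0.0214
```

```bash
python3 -c "
from h import *
import cv2
plan([.579,-.033,.116],3.77)
w=r.get_image('wrist')[:,:,::-1];cv2.imwrite('pics/w17c.png',cv2.resize(w[200:440,200:440],None,fx=2.5,fy=2.5,interpolation=2))
b=r.get_image('side')[:,:,::-1]
cv2.imwrite('pics/b17c.png',cv2.resize(b[190:310,290:410],None,fx=5,fy=5,interpolation=2))
"
```

```text
t 14.65 pos [ 0.5756 -0.0337  0.1006] rpy [ 3.1404e+00 -1.2000e-03 -2.5209e+00] w 0.0214 F [ 0.1 -0.3  0.2] j [-0.17  0.19  0.02  1.4   0.   -0.8 ]
shift [ -3.1  -1.4 -15.4] rot [ 0.07 -0.07 -0.44]
```

View pics/w17c.png

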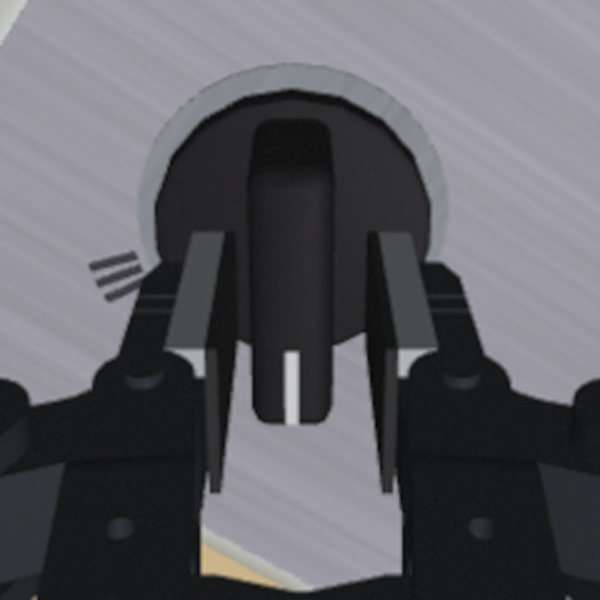

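View pics/b17c.png

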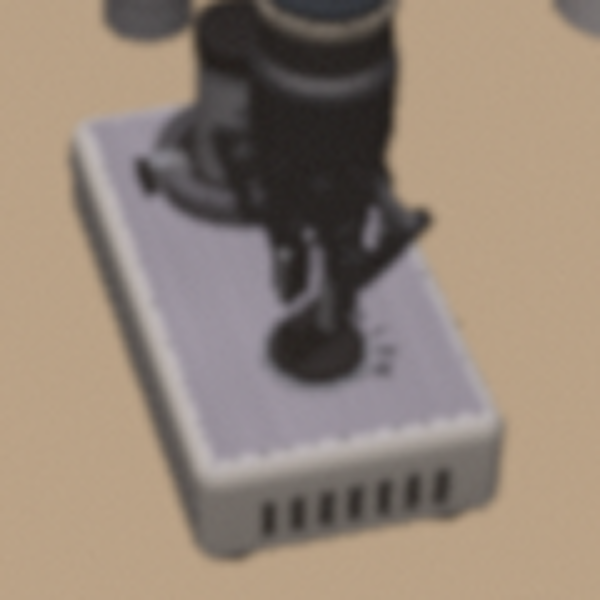

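```bash
python3 -c "
from h import *
s=r.state();R=Ro.from_euler('xyz',s['ee_rot'])
for u,v,z in [(200+291/2.5,321,.1175),(200+291/2.5,200+180/2.5,.1175),(200+291/2.5,200+425/2.5,.1175),(200+293/2.5,200+215/2.5,.0895)]:
    p=at('wrist',u,v,z);print(p,R.inv().apply(p-s['eef_pos'])*1000)
E=np.array(r.calibration('wrist')['extrinsics'])
f=383.9
def cam(u,v,d):
    p=np.array([(u-320)/f*d,(v-237.8)/f*d,d]);return R.inv().apply(E[:3,:3]@p+E[:3,3]-s['eef_pos'])*1e3
print(cam(347,293,.158))
"
```

```text
[ 0.57969561 -0.03296534  0.1175    ] [ -3.27142002  -1.30332187 -16.01104986]
[ 0.56188352 -0.0456128   0.1175    ] [ 18.57403272  -1.23539997 -16.01060874]
[ 0.5991476  -0.01915347  0.1175    ] [-27.12812983  -1.37749716 -16.0115316 ]
[ 0.57735686 -0.03446166  0.0895    ] [-0.49919276 -1.16192843 11.98901183]
[  7.85207323  11.32545412 -12.76864138]
```

Request:
{"method": "step_arm", "body": {"steps": [[[-1.5,-0.6,0,0,0,0,0.25],[-3,-1.2,3,0,0,0,0.25],[-3,-1.2,6,0,0,0,0.25],[-3,-1.2,9,0,0,0,0.25],[-3,-1.2,12,0,0,0,0.25],[-3,-1.2,12,0,0,0,0.25]]]}}

```text
time_s: 15.25
eef_pos: [0.5787, -0.0329, 0.0883]
ee_rot: [3.14, -0.001, -2.521]
contact_force: [0.2, -0.1, -0.3]
width: 0.0213
```

```bash
python3 -c "
from h import *
import cv2
plan([.579,-.033,.116],3.77)
w=r.get_image('wrist')[:,:,::-1];cv2.imwrite('pics/w18c.png',cv2.resize(w[200:440,200:440],None,fx=2.5,fy=2.5,interpolation=2))
b=r.get_image('side')[:,:,::-1]
cv2.imwrite('pics/b18c.png',cv2.resize(b[190:310,290:410],None,fx=5,fy=5,interpolation=2))
"
```

```text
t 15.25 pos [ 0.5787 -0.0329  0.0883] rpy [ 3.1403e+00 -1.3000e-03 -2.5210e+00] w 0.0213 F [ 0.2 -0.1 -0.3] j [-0.17  0.2   0.01  1.38 -0.   -0.79]
shift [ -0.2  -0.2 -27.7] rot [ 0.08 -0.08 -0.45]
```

View pics/w18c.png

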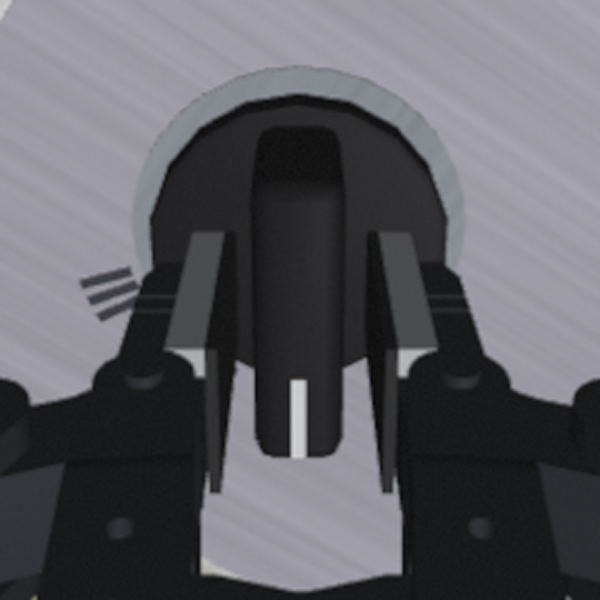

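View pics/b18c.png

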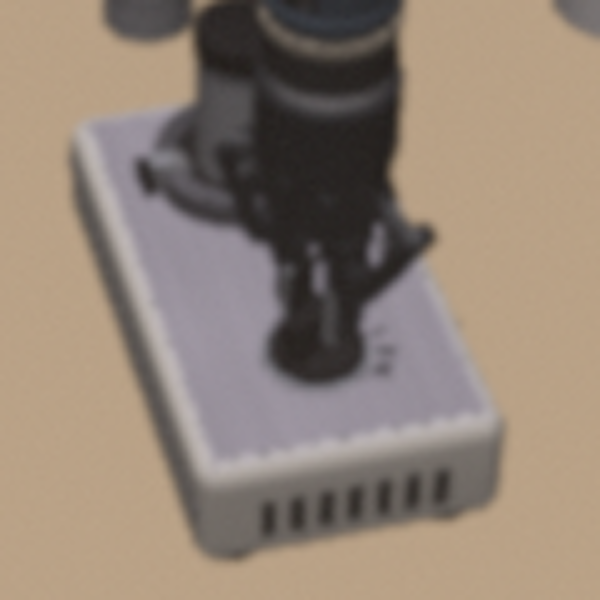

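Request:
{"method": "step_arm", "body": {"steps": [[[0,0,3,0,0,0,0.25],[0,0,6,0,0,0,0.25],[0,0,8,0,0,0,0.25],[0,0,8,0,0,0,0.25]]]}}

```text
time_s: 15.68
eef_pos: [0.5789, -0.033, 0.0807]
ee_rot: [3.141, -0.001, -2.521]
contact_force: [-0.8, -0.4, -0.5]
width: 0.0208
```

```bash
python3 -c "
from h import *
import cv2
plan([.579,-.033,.116],3.77)
w=r.get_image('wrist')[:,:,::-1];cv2.imwrite('pics/w19c.png',cv2.resize(w[200:440,200:440],None,fx=2.5,fy=2.5,interpolation=2))
b=r.get_image('scene')[:,:,::-1]
cv2.imwrite('pics/a19c.png',cv2.resize(b[200:320,290:410],None,fx=5,fy=5,interpolation=2))
"
```

```text
t 15.6833 pos [ 0.5789 -0.033   0.0807] rpy [ 3.1408e+00 -8.0000e-04 -2.5210e+00] w 0.0208 F [-0.8 -0.4 -0.5] j [-0.17  0.2  -0.    1.36 -0.   -0.79]
shift [ -0.   -0.  -35.3] rot [ 0.05 -0.05 -0.45]
```

View pics/w19c.png

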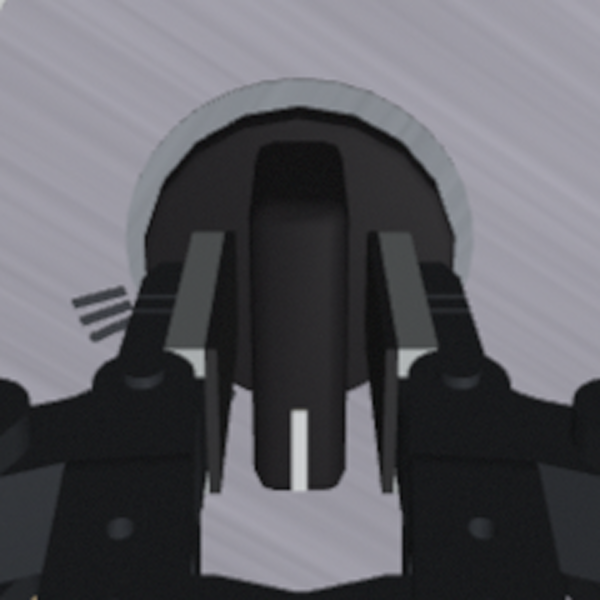

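View pics/a19c.png

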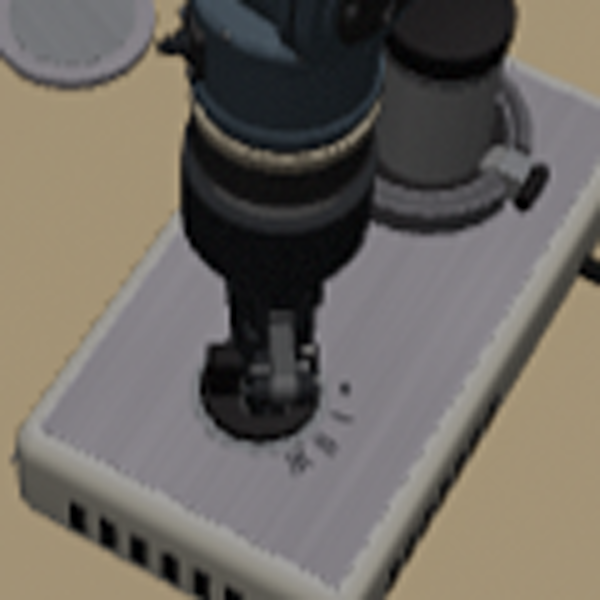

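```bash
python3 -c "
from h import *
s=r.state();R=Ro.from_euler('xyz',s['ee_rot'])
for u,v,z in [(200+299/2.5,338.8,.1175),(200+300/2.5,200+250/2.5,.0895)]:
    p=at('wrist',u,v,z);print(p,R.inv().apply(p-s['eef_pos'])*1000)
"
```

```text
[ 0.57821994 -0.0336881   0.1175    ] [  1.24322639   0.0470799  -36.22917508]
[ 0.57718483 -0.0342396   0.0895    ] [ 2.39779462  0.19080965 -8.22878368]
```

Tips are beside the bar with no contact force, and the bar is centred to about 1 mm. I'll close on it.

Request:
{"method": "step_arm", "body": {"steps": [[[1,0,0,0,0,0,0],[1,0,0,0,0,0,0],[1,0,0,0,0,0,0],[1,0,0,0,0,0,0],[1,0,0,0,0,0,0]]], "force": 70}}

```text
time_s: 16.2
eef_pos: [0.5789, -0.0334, 0.0817]
ee_rot: [-3.142, 0.001, -2.521]
contact_force: [0.3, 1.3, -0.0]
width: 0.0124
```

Request:
{"method": "step_arm", "body": {"steps": [[[0,0,0,0,0,6,0],[0,0,0,0,0,12,0],[0,0,0,0,0,18,0],[0,0,0,0,0,24,0],[0,0,0,0,0,30,0],[0,0,0,0,0,36,0],[0,0,0,0,0,36,0]]]}}

```text
time_s: 16.78
eef_pos: [0.579, -0.0336, 0.0817]
ee_rot: [-3.142, 0.001, 3.132]
contact_force: [2.7, 0.9, -0.5]
width: 0.0126
```

```bash
python3 -c "
from h import *
import cv2
plan([.579,-.033,.0817],-2.521-1.24)
print(r.state()['torque'])
w=r.get_image('wrist')[:,:,::-1];cv2.imwrite('pics/w20.png',w)
"
```

```text
t 16.7833 pos [ 0.579  -0.0336  0.0817] rpy [-3.1416e+00  9.0000e-04  3.1324e+00] w 0.0126 F [ 2.7  0.9 -0.5] j [-0.17  0.2  -0.    1.36  0.   -0.16]
shift [0.  0.6 0. ] rot [1.000e-02 5.000e-02 3.496e+01]
[ 0.22561834 -0.27576133  0.09319717]
```

View pics/w20.png

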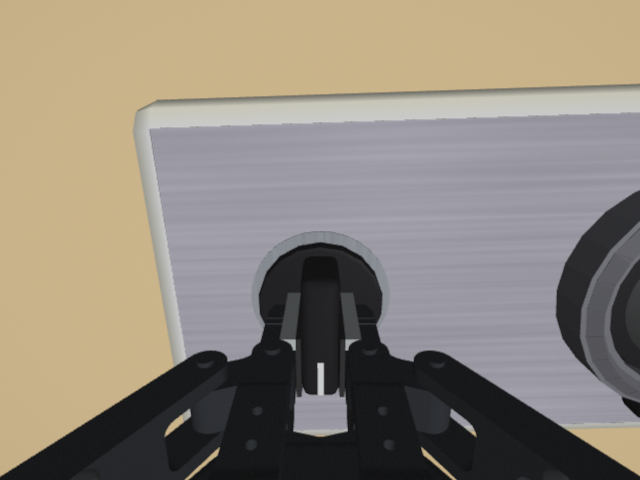

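Request:
{"method": "step_arm", "body": {"steps": [[[0,0,0,0,0,6,0],[0,0,0,0,0,12,0],[0,0,0,0,0,18,0],[0,0,0,0,0,24,0],[0,0,0,0,0,30,0],[0,0,0,0,0,36,0],[0,0,0,0,0,36,0],[0,0,0,0,0,36,0]]]}}

```text
time_s: 17.5
eef_pos: [0.5789, -0.0337, 0.0817]
ee_rot: [3.141, 0.001, 2.51]
contact_force: [1.2, -0.0, 0.5]
width: 0.0123
```

Request:
{"method": "step_arm", "body": {"steps": [[[0,0,0,0,0,0,0],[0,0,0,0,0,0,0],[0,0,0,0,0,0,0]]]}}

```text
time_s: 17.75
eef_pos: [0.5789, -0.0337, 0.0817]
ee_rot: [3.141, 0.001, 2.507]
contact_force: [1.8, 0.1, 0.7]
width: 0.0129
```

```bash
python3 -c "
from h import *
import cv2
plan([.579,-.033,.0817],-2.521-1.24)
print(r.state()['torque'])
w=r.get_image('wrist')[:,:,::-1];cv2.imwrite('pics/w21.png',w)
b=r.get_image('scene')[:,:,::-1]
cv2.imwrite('pics/a21.png',b);cv2.imwrite('pics/a21c.png',cv2.resize(b[180:320,290:430],None,fx=4.2,fy=4.2,interpolation=2))
"
```

```text
t 17.75 pos [ 0.5789 -0.0337  0.0817] rpy [3.1414e+00 7.0000e-04 2.5070e+00] w 0.0129 F [1.8 0.1 0.7] j [-0.17  0.2  -0.    1.36 -0.    0.46]
shift [0.4 0.6 0. ] rot [ 0.01  0.04 -0.87]
[ 0.04152362 -0.46070211  0.09133152]
```

View pics/w21.png

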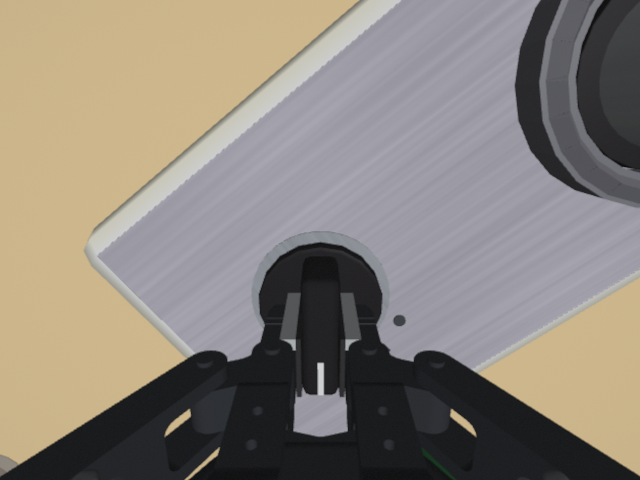

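View pics/a21c.png

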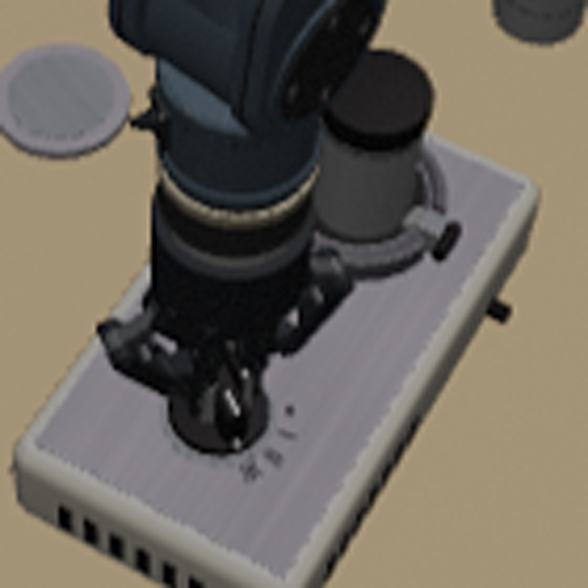

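View pics/a21.png

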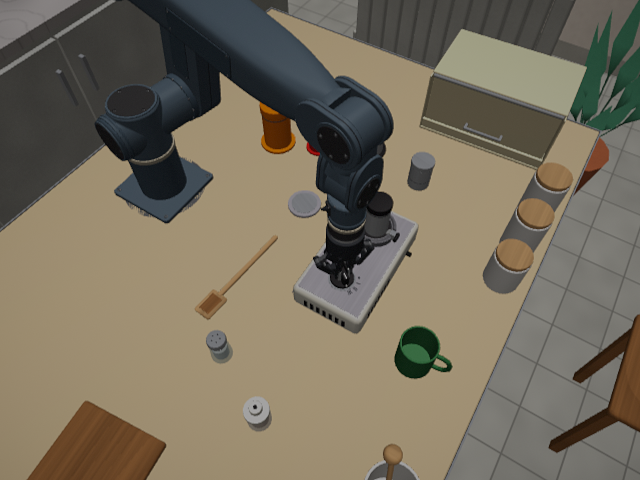

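```bash
python3 -c "
from cell import r
print(r.sign_off())
s=r.state();print(s['time_s'],s['width'],s['ee_rot'],s['contact_force'])"
```

```text
the job is handed in; nothing more can be done
None
the job is handed in; nothing more can be done
```

The beaker is latched in the mill seat and released, and I handed the job in at about 18 s with the gripper still holding the dial at the third click. The hand-in gives no verdict.

- **Beaker:** I pushed it down until the wrist showed about 26 N at the stop, then let go. The pictures afterwards show it upright with both catches over its foot. The back catch snapped first, and the front one needed a second push.
- **Dial:** I gripped the bar at 70 N and turned it clockwise by 1.25 rad, as measured from the gripper. The pointer is at about 1.25 rad, past the third click (1.2) and short of the stop (1.3). The bar turned with the fingers, without slipping.
- **Other things on the counter:** everything I could see in the last scene picture was where it started. The arm hid the large grey and purple containers and part of the red one in that view.

**Disagreement:** in the pictures the fingertips sit 30–40 mm farther back than the description says. The beaker was therefore probably gripped at its lid edge rather than its body. For the dial I went lower, guided by the pictures and the contact force. My 12.4–12.9 mm reading on the 14 mm bar also suggests the finger opening reads 1–2 mm off.

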